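Load the hot-air steriliser with lopsided instrument canisters

ROBOT

A 6-joint arm with a two-finger parallel gripper is mounted at the origin on a cart in front of the work surface, level with it; the furniture and walls round the work are solid. World frame = base frame: x ahead of the robot, y to its left, z up, the work surface at z = 0. Lengths are in mm, angles in degrees, forces in N, time in s.
With the tool pointing down it reaches from about 300 to 850 mm from the base axis. Payload 4.2 kg.
Tool frame: the origin (TCP) lies midway between the tips of the shut fingers; the grasp point (between the pads) lies 19 mm behind it (env.grasp_offset is the distance from the TCP to the grasp point, in mm); z points along the fingers, y is the line along which they close (so a half turn about z gives the same grasp; the last joint's range is limited). The gripper opens to 91 mm and grips with 3 to 60 N. Pads are 32 mm wide; open, the fingers measure 118 mm over their backs; the gripper's body (76 mm by 178 mm) begins 60 mm behind the grasp point.
Start: joints at [-71.219, 18.312, 89.639, -0, 72.044, -1.146], TCP at [195.981, -540.587, 213.976] pointing down, gripper open.
Joint ranges: [-177.97, 177.97], [-48.28, 115.42], [12.27, 149.76], [-77.06, 257.06], [2.81, 150.46], [-146.56, 146.56]. Speed limits (degrees/s): [147.25, 147.25, 180, 180, 180, 180].

INTERFACE

Orientations are given as [roll, pitch, yaw] about the fixed x, y, z axes, in that order (R = Rz(yaw) Ry(pitch) Rx(roll)).
In Python, from workcell import env, optics gives the robot as it stands. The module is installed in compiled form; this text tells all that it offers.
- The arm moves only by the tool send_rows, never from a script. Its argument "targets" is a list that holds one entry, the list of rows, each a list of 7 numbers: the turn, a rotation vector about the world's x, y, z scaled (see below), then the shift along the world's x, y, z scaled (see below), then the closure, from -1 (fully open) to 1 (shut). In form: [[[rx, ry, rz, x, y, z, gripper], ...]]. A call has 1 to 12 rows; each row shifts and turns the commanded pose from where the row before left it; what a row does not reach is not made up. The controller multiplies each number of a shift by 0.2 m and each number of a turn by pi/2 rad. A row lasts 1/10 s, in which the tool goes at most 50 mm and 8.59 degrees, less where a joint would pass 70% of its speed; a pose out of reach is approached as far as the arm can. A call with a number of a shift or a turn outside -1 to 1 is refused whole. A call with a gripper value outside its range is refused whole. The fingers move at their own pace and stop on an object; "grip_force" is the grip in N (left out, the last holds). Time passes only in rows, so rows that do not move let the fingers close. It gives the time, the measured TCP pose, the force, the opening and the grip force at its end, in the units of the state.
- env.state(): the state, without advancing time (a new reading comes with each control period).
- optics.grab_frame(name): name is "side" or "top" or "wrist"; returns (picture, depth): 420x560x3 uint8, red, green, blue; 420x560 float32, mm along the optical axis (not along the pixel's ray), 0 where there is no reading.
- optics.camera_info(name): a dict with "camera_matrix" (3x3 intrinsics, pixels), "k1" (the pictures are not rectified: a ray, as slopes to the right and down, at radius r is drawn at 1 + k1 r^2 times it, then the intrinsics apply), "R" (3x3) and "t" (3): a world point X has camera coordinates R X + t; the wrist camera has in their place "mount" (4x4, takes a point from camera to tool coordinates, whose origin is the TCP and whose axes are the flange's). Camera axes: x right, y down, z forward; pixel columns grow to the right and rows downward; lengths in mm; the calibration is good to about 2 mm. A picture is of the moment at which its call begins: read the wrist's pose just before it. camera_info takes no time and is no camera call.
- env.job_done(): hands the job in; it is judged then, once.
Trained networks look in the newest picture that a camera, given by its name, has taken for a name from the list of things; names that differ only in an ending like _2 or _b are one class to them, and where a whole thing is asked for, a point or a joint stands for the part that bears it (a point fixed in the world has none). Each returns a list of dicts, best first, with "conf" (0 to 1); they miss things now and then, are a little off and sometimes report something else, mostly with a low value. They report only what shows in the picture. A call takes as long as a camera call.
- optics.silhouettes(camera, name): "mask" (420x560 bool, what is visible of it) and "at" ([column, row] in pixels, amid what is visible of it).
- optics.place_of(camera, name): "at" ([column, row] in pixels: a listed point, or the origin of a listed thing).
The state is a dict: "time_s": time; "qpos": joint angles; "qvel": joint speeds; "effort": joint torques, N m; "ee_pos": TCP position; "ee_rot": TCP orientation; "force": force on the tool from outside, world axes, zero at the start; "torque": the same for the moment, N m; "gripper_width": finger opening in mm; "gripper_force": force on a finger pad.
Only numpy, scipy, OpenCV 4.12 (cv2) and the standard library are available. Lean on these libraries where they do the work, as an engineer would, in place of code of your own. Each camera call takes 0.05 s, during which the arm holds its last target. There are 200 camera calls.

TASK

Draw the steriliser's empty carriage out until it clicks in at the loading station, and lay every canister on the bench into a lane of its own in the cradle, lying flat. The canisters are heavier at one end and you cannot see which: feel for each one's balance point with a small trial lift, and carry it level, because the instruments inside must not slide. Then push the loaded carriage into the chamber until it clicks in at its station, and only then press the start button; leave the beaker and the timer where they stand.

Things in the scene. Friction and masses are not known exactly. Their poses are not given: they have to be found in the camera images.
- carriage (a joint): Travel of the loading carriage on its rails (m): 0 at the loading station, 0.230 at the chamber station (door plate against the chamber's mouth), growing towards the chamber. A spring plunger clicks into a notch at each station and centres it from up to 5 mm off; end stops 6 mm beyond. Drag 2 N, about 8 N to leave a notch; elsewhere it stays where it is left.
- cradle (a point): Centre of the carriage's wire cradle at the height on which canisters rest, 45 mm above the bench; y along the rails towards the chamber, x across, z up. White door plate at y = -105 mm (125 mm high), low wire at y = +110 mm (63 mm high). At the loading station the chamber (166 mm high) begins at y = +123 mm.
- lane_mid (a point): Middle of the centre lane of the cradle, at the resting height; axes as cradle, the lane runs along y. Cross wires at y = -75 and +75 mm carry the canister, with wire guides at the same two places, up to 81 mm above the bench: 42 mm apart at the bottom, about 64 mm at the top. For |y| under 70 mm the lane is open at the sides, and below down to 37 mm above the bench.
- lane_near (a point): The same for the lane at x = -80 mm of the cradle (nearest the robot).
- lane_far (a point): The same for the lane at x = +80 mm of the cradle.
- grip (a point): Middle of the upright round bar (14 mm thick) of the bow handle on the outside of the door plate; this point is 70 mm above the bench, the bar is free from 47 to 93 mm and tops out at 107 mm; its arms run to the door plate, 58 mm away on the +y side. Moves with the carriage.
- start (a joint): Travel of the start button (m): 0 up, 0.006 fully pressed, springs back; fully down takes 5 N. It counts as pressed beyond 0.004.
- start_top (a point): Centre of the top of the start button, grey, 28 mm across, in a black housing on top of the steriliser chamber; it is pressed straight down.
- beaker_4: Empty glass beaker, 61 mm wide, 70 mm high, on the bench; origin under its centre. Bystander.
- timer: Small white bench timer, 24 x 64 x 52 mm; origin under its centre. Bystander.
- canister_a (a point): Closed flat-lying canister of dark grey metal with bright beads, 190 mm long, 34 wide, 26 high, lying on the bench. This point is its centre; x runs along its length, z up. 0.7 to 0.97 kg, smooth (friction 0.3). The instruments are packed firmly in one end, unseen, either one: the balance point lies 30 to 60 mm from the centre along x and differs for each. Gripped away from it, it turns between the fingers, heavy end down. May be absent (None).
- canister_b (a point): Like canister_a: same size, axes and point; its own weight and balance point. May be absent (None).
- canister_c (a point): Like canister_a: same size, axes and point; its own weight and balance point. May be absent (None).

How it is judged:
By the outcome, as a careful person would: the job done as asked, in the order asked, and still so for the second after the job is handed in, with the robot touching nothing.
Of can_a, can_b, can_c only 2 to 3 are there at a start; the rules pass over those that are not, and their reading is None.
At some moment in a run one of can_a, can_b, can_c may be knocked a few centimetres aside while the robot is not near it.
It also fails if it takes over 210 s, if anything falls off the work surface, if the arm or the gripper's body presses on something with over 40 N, if the wrist force passes 120 N, or if a joint passes its speed limit or range.

## Working session

There is one attempt and no reset: what is moved stays moved. The work goes in short steps, Python scripts to look and compute and a tool call to move; the robot and the scene stay as the last step left them, time stands still between calls to the robot, and variables do not carry over. Pictures are saved under pics/ and viewed, at most 14 in all, crops included, and the job is handed in when it is done.

Besides the shell and the picture viewer there is one more tool, called after ">>>" as a command line: name --argument value ..., lists and objects as JSON in quotes. send_rows: Moves the arm, as the interface text tells. Its arguments: {"type":"object","properties":{"targets":{"type":"array"},"grip_force":{"type":"number"}},"required":["targets"]}

```bash
mkdir -p pics
cat > h.py <<'E'
import numpy as np, cv2
from workcell import env, optics
from scipy.spatial.transform import Rotation as Ro
def pose():
    s=env.state(); return np.array(s['ee_pos']),s['ee_rot']
def cam(name):
    ci=optics.camera_info(name)
    K=np.array(ci['camera_matrix']);k1=ci['k1']
    if 'mount' in ci:
        p,r=pose(); T=np.eye(4);T[:3,:3]=Ro.from_euler('xyz',r,degrees=True).as_matrix();T[:3,3]=p
        W=T@np.array(ci['mount'])
    else:
        W=np.eye(4);R=np.array(ci['R']);W[:3,:3]=R.T;W[:3,3]=-R.T@np.array(ci['t']).ravel()
    return K,k1,W
def rays(px,C):
    K,k1,W=C
    u=cv2.undistortPoints(np.array(px,float).reshape(-1,1,2),K,np.array([k1,0,0,0.]))[:,0]
    return np.c_[u,np.ones(len(u))]
def atz(px,z,C):
    d=rays(px,C)@C[2][:3,:3].T; o=C[2][:3,3]
    return o+d*((z-o[2])/d[:,2])[:,None]
def cloud(depth,C,mask=None):
    m=depth>0
    if mask is not None: m&=mask
    v,u=np.nonzero(m)
    P=rays(np.c_[u,v],C)*depth[v,u][:,None]
    return P@C[2][:3,:3].T+C[2][:3,3]
def save(img,n): cv2.imwrite('pics/'+n,img[:,:,::-1])
E
python3 - <<'E'
from h import *
print(env.state(), env.grasp_offset)
for c in ['top','side']:
    C=cam(c); print(c,C[2].round(2).tolist(),C[0].tolist(),C[1])
    im,d=optics.grab_frame(c); save(im,c+'0.png'); np.save(c+'0.npy',d)
    for n in ['canister_a','grip','cradle','lane_near','lane_mid','lane_far','start_top','beaker_4','timer']:
        for r in optics.place_of(c,n)[:4]:
            at=np.array(r['at']); z={'canister_a':13,'grip':70,'cradle':45,'lane_near':45,'lane_mid':45,'lane_far':45,'start_top':185}.get(n,0)
            u,v=at.round().astype(int)
            dd=d[v,u] if 0<=u<560 and 0<=v<420 else 0
            P=rays([at],C)*dd@C[2][:3,:3].T+C[2][:3,3]
            print(n,round(r['conf'],2),at.round(1),'z-plane',atz([at],z,C)[0].round(),'depth',P[0].round())
    if c=='top':
        for r in optics.silhouettes(c,'canister_a'):
            pts=cloud(d,C,r['mask']); (cx,cy),wh,a=cv2.minAreaRect(pts[:,:2].astype(np.float32))
            print('sil',r['conf'],r['mask'].sum(),cx,cy,wh,a,np.median(pts[:,2]))
E
```

```text
{'time_s': 0.0, 'qpos': array([-7.12204594e+01,  1.83522886e+01,  8.97068570e+01, -9.97709417e-04,
        7.20431465e+01, -1.14779156e+00]), 'qvel': array([ 0.06070643,  0.04513751, -0.04508975, -0.00777869,  0.07932372,
        0.10062277]), 'effort': array([ 3.14992467e-04, -4.12460446e+01, -2.31974477e+01,  7.26645696e-02,
        4.57940879e-02, -1.53437518e-04]), 'ee_pos': array([ 195.79117154, -540.10163964,  213.11073136]), 'ee_rot': array([-1.79897709e+02, -1.10068503e-03,  1.99276396e+01]), 'force': array([ 0.42777621, -0.54805559,  0.10962599]), 'torque': array([-0.06618677, -0.00676181,  0.01739846]), 'gripper_force': 0.0, 'gripper_width': 91.23547931744623} 18.8
top [[0.01, -0.98, 0.17, 283.88], [-1.0, -0.01, 0.02, -92.03], [-0.02, -0.17, -0.98, 1562.09], [0.0, 0.0, 0.0, 1.0]] [[494.5225953320573, 0.0, 279.3212091860016], [0.0, 494.5225953320573, 215.83984969334878], [0.0, 0.0, 1.0]] -0.1169469830874671
canister_a 0.91 [363.4 238.4] z-plane [ 488. -330.   13.] depth [ 486. -328.   27.]
canister_a 0.86 [329.  219.5] z-plane [ 548. -222.   13.] depth [ 546. -220.   28.]
ca
[... 1568 characters left out ...]
8389234437, 215.34660418735314], [0.0, 0.0, 1.0]] -0.09760146215008043
canister_a 0.84 [320.1 198.5] z-plane [ 475. -347.   13.] depth [ 471. -333.   24.]
canister_a 0.76 [322.4 180.3] z-plane [ 502. -454.   13.] depth [ 498. -439.   24.]
canister_a 0.73 [288.  218.5] z-plane [ 539. -205.   13.] depth [ 536. -197.   20.]
grip 0.96 [237.2 273.4] z-plane [558. 127.  70.] depth [559. 127.  70.]
cradle 0.43 [322.2 178.8] z-plane [ 493. -419.   45.] depth [ 499. -441.   29.]
start_top 0.41 [228.2 301.4] z-plane [486. 306. 185.] depth [485. 307. 187.]
beaker_4 0.58 [235.1 232.5] z-plane [677. -89.   0.] depth [665. -68.  21.]
timer 0.64 [301.1 330.5] z-plane [347. 189.   0.] depth [340. 210.  31.]
```

View pics/top0.png

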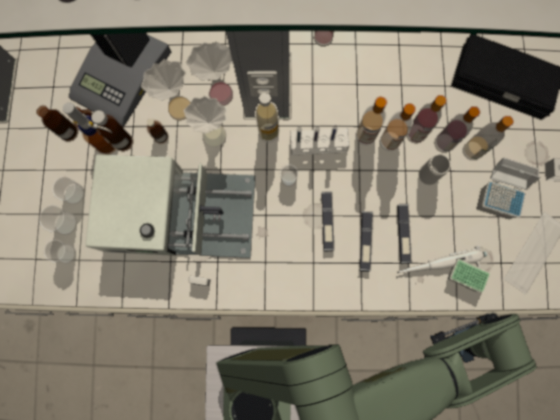

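View pics/side0.png

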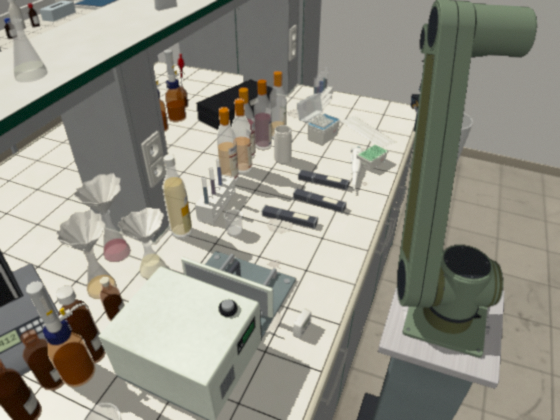

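Run:
```python
from h import *
d=np.load('top0.npy');C=cam('top');P=cloud(d,C)
# handle & door & chamber
def rect(m,n):
    q=P[m][:,:2].astype(np.float32); print(n,len(q),q.min(0),q.max(0),[np.round(x,1) for x in cv2.minAreaRect(q)])
x,y,z=P.T
rect((z>95)&(z<112)&(y>60)&(y<220)&(x>450)&(x<700),'handle/z95-112')
rect((z>115)&(z<135)&(y>60)&(y<260)&(x>400)&(x<750),'door')
rect((z>155)&(z<172)&(y>150),'chamber')
rect((z>175)&(z<200)&(y>150),'button')
```

```text
handle/z95-112 183 [451.84378 111.61096] [690.25397 191.8237 ] [array([570.1, 150.7]), array([ 78.4, 238.5]), np.float64(87.8)]
door 394 [432.59457 129.86084] [705.5638  259.97797] [array([568.9, 194.9]), array([130.1, 272.5]), np.float64(89.6)]
chamber 7653 [429.79944 150.14308] [1124.2589   674.47266] [array([769.1, 375.5]), array([707.7, 494.8]), np.float64(24.5)]
button 1468 [441.75308 150.07495] [1113.0687   678.01447] [array([794.6, 420.1]), array([510.5, 594.7]), np.float64(63.3)]
```

The top view shows three canisters lying roughly along x, at about (328,222), (366,241) and (404,235). The carriage is partly out: the door is near column 198 and the handle near (219,210). The chamber with its start button is at (146,230), the timer at (200,281) and the beaker at (290,178). The side view agrees with this.

Run:
```python
from h import *
d=np.load('top0.npy');C=cam('top');P=cloud(d,C);x,y,z=P.T
def rect(m,n):
    q=P[m][:,:2].astype(np.float32); print(n,len(q),np.percentile(q,[1,50,99],axis=0).round().tolist(),np.median(P[m][:,2]).round(),[np.round(v,1) for v in cv2.minAreaRect(q)])
R=(x>400)&(x<740)&(y>-60)&(y<540)
rect(R&(z>155)&(z<175)&(y>240),'chamber')
m=R&(z>110)&(z<135)&(y<215);rect(m,'door')
q=P[m];print(np.polyfit(q[:,0],q[:,1],1))
rect(R&(z>98)&(z<110)&(y<172)&(x>530)&(x<600),'handle')
rect(R&(z>8)&(z<60)&(y<160),'tray')
# chamber front edge per x
m=R&(z>155)&(z<175)
e=[(a+5,np.percentile(y[m&(x>a)&(x<a+10)],1)) for a in range(460,700,20)]
print(np.round(e).tolist(),np.polyfit(*np.array(e).T,1))
```

```text
chamber 7170 [[435.0, 258.0], [573.0, 377.0], [710.0, 493.0]] 166.0 [array([574.5, 376.8]), array([242.3, 283.1]), np.float64(88.2)]
door 387 [[435.0, 134.0], [564.0, 181.0], [694.0, 192.0]] 123.0 [array([564.9, 155.6]), array([ 68.4, 266.6]), np.float64(88.1)]
[-3.82242095e-02  2.01798960e+02]
handle 83 [[559.0, 113.0], [565.0, 144.0], [572.0, 171.0]] 104.0 [array([565.7, 142.1]), array([58.3, 14.3]), np.float64(88.8)]
tray 2643 [[433.0, 19.0], [561.0, 90.0], [696.0, 158.0]] 12.0 [array([578.6,  50.6]), array([218.9, 320.8]), np.float64(89.9)]
[[465.0, 263.0], [485.0, 262.0], [505.0, 261.0], [525.0, 261.0], [545.0, 261.0], [565.0, 260.0], [585.0, 261.0], [605.0, 258.0], [625.0, 256.0], [645.0, 255.0], [665.0, 256.0], [685.0, 255.0]] [-3.67887677e-02  2.80270582e+02]
```

>>> send_rows --targets '[[[0, 0, 0.095, 0.15, 0.2, 0.05, -1], [0, 0, 0.095, 0.15, 0.2, 0.05, -1], [0, 0, 0.095, 0.15, 0.2, 0, -1], [0, 0, 0.095, 0.15, 0.2, 0, -1], [0, 0, 0.095, 0.15, 0.2, 0, -1], [0, 0, 0.095, 0.15, 0.2, 0, -1], [0, 0, 0.095, 0.15, 0.2, 0, -1], [0, 0, 0.095, 0.15, 0.2, 0, -1], [0, 0, 0.02, 0.15, 0.2, 0, -1], [0, 0, 0, 0.15, 0.2, 0, -1], [0, 0, 0, 0.15, 0.2, 0, -1], [0, 0, 0, 0.12, 0.2, 0, -1]]]'

```text
time_s: 2.25
ee_pos: [550.3, -60.2, 233.7]
ee_rot: [179.9, 0.0, 90.2]
force: [0.8, -1.0, -0.5]
gripper_width: 90.9
gripper_force: 0.0
```

>>> send_rows --targets '[[[0, 0, -0.024, 0.06, 0.22, -0.05, -1], [0, 0, 0, 0, 0.22, -0.05, -1], [0, 0, 0, 0, 0.22, 0, -1], [0, 0, 0, 0, 0.2, 0, -1], [0, 0, 0, 0, 0.0, 0, -1], [0, 0, 0, 0, 0, 0, -1]]]'

```text
time_s: 2.85
ee_pos: [560.7, 110.4, 213.5]
ee_rot: [-180.0, 0.0, 88.1]
force: [-0.6, 0.1, -0.4]
gripper_width: 91.6
gripper_force: 0.0
```

Run:
```python
from h import *
C=cam('wrist'); print(pose(),optics.camera_info('wrist')['mount'])
im,d=optics.grab_frame('wrist'); save(im,'w1.png')
P=cloud(d,C);x,y,z=P.T
m=(z>96)&(z<112)&(y<175)&(y>80)&(abs(x-565)<40); q=P[m]
print(len(q),[np.round(v,1) for v in cv2.minAreaRect(q[:,:2].astype(np.float32))] if len(q) else 0, q.min(0) if len(q) else 0,q.max(0) if len(q) else 0)
for r in optics.place_of('wrist','grip'): print(r['conf'],r['at'],atz([r['at']],70,C))
```

```text
(array([560.70306579, 110.38938293, 213.4817126 ]), array([-1.79997628e+02,  3.94985412e-02,  8.80885605e+01])) [[-6.91784273e-04 -9.60125264e-01 -2.79569311e-01  8.01929689e+01]
 [ 9.99999689e-01 -7.70257674e-04  1.70833467e-04  1.19226585e-01]
 [-3.79361935e-04 -2.79569106e-01  9.60125498e-01 -1.71108503e+02]
 [ 0.00000000e+00  0.00000000e+00  0.00000000e+00  1.00000000e+00]]
1158 [array([565.3, 144.4]), array([23.3, 61.1]), np.float64(0.6)] [553.33334768 113.84497745  99.75756755] [576.60234283 174.99182191 111.93464126]
0.68 [279.9, 185.6] [[565.34371021 121.04702794  70.        ]]
```

View pics/w1.png

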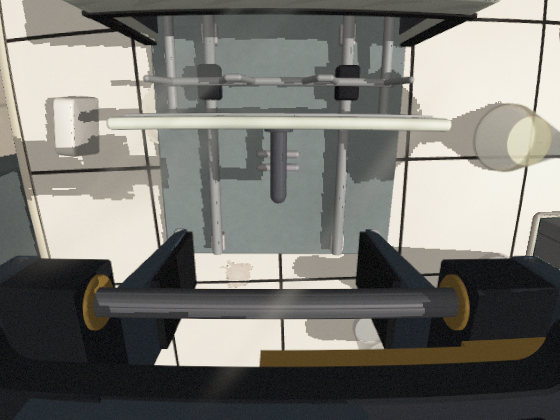

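The wrist view shows the handle end at (279,200) with its arm running up to the white door plate at row 123. The network's grip point agrees at (565,121).

>>> send_rows --targets '[[[0, 0, 0, 0.022, 0.053, -0.15, -1], [0, 0, 0, 0, 0, -0.16, -1], [0, 0, 0, 0, 0, -0.16, -1], [0, 0, 0, 0, 0, -0.16, -1], [0, 0, 0, 0, 0, -0.18, -1], [0, 0, 0, 0, 0, 0, 1], [0, 0, 0, 0, 0, 0, 1], [0, 0, 0, 0, 0, 0, 1], [0, 0, 0, 0, 0, 0, 1], [0, 0, 0, 0, 0, 0, 1], [0, 0, 0, 0, 0, 0, 1], [0, 0, 0, 0, 0, 0, 1]]]' --grip_force 40

```text
time_s: 4.15
ee_pos: [565.4, 120.5, 52.0]
ee_rot: [180.0, -0.0, 88.0]
force: [-0.4, 0.6, -0.2]
gripper_width: 38.1
gripper_force: 0.0
```

>>> send_rows --targets '[[[0, 0, 0, 0, 0, 0, 1], [0, 0, 0, 0, 0, 0, 1], [0, 0, 0, 0, 0, 0, 1], [0, 0, 0, 0, 0, 0, 1], [0, 0, 0, -0.004, -0.1, 0, 1], [0, 0, 0, -0.005, -0.14, 0, 1], [0, 0, 0, -0.005, -0.14, 0, 1], [0, 0, 0, -0.005, -0.14, 0, 1], [0, 0, 0, -0.004, -0.12, 0, 1], [0, 0, 0, -0.002, -0.05, 0, 1], [0, 0, 0, -0.001, -0.025, 0, 1], [0, 0, 0, 0, 0, 0, 1]]]'

```text
time_s: 5.35
ee_pos: [557.4, -23.0, 51.4]
ee_rot: [-179.7, -0.0, 87.9]
force: [-6.7, -0.6, 4.9]
gripper_width: 13.2
gripper_force: 40.0
```

>>> send_rows --targets '[[[0, 0, 0, 0, -0.005, 0, 1], [0, 0, 0, 0, 0, 0, 1]]]'

```text
time_s: 5.55
ee_pos: [557.4, -23.0, 51.4]
ee_rot: [-179.7, -0.1, 87.9]
force: [-6.1, 1.3, 4.9]
gripper_width: 13.5
gripper_force: 40.0
```

>>> send_rows --targets '[[[0, 0, 0, 0, -0.01, 0, 1], [0, 0, 0, 0, 0, 0, 1]]]'

```text
time_s: 5.75
ee_pos: [557.4, -23.3, 51.4]
ee_rot: [-179.7, -0.2, 87.9]
force: [-6.3, 8.5, 3.1]
gripper_width: 13.4
gripper_force: 40.0
```

>>> send_rows --targets '[[[0, 0, 0, 0, -0.01, 0, 1], [0, 0, 0, 0, 0, 0, 1]]]'

```text
time_s: 5.95
ee_pos: [557.4, -23.8, 51.4]
ee_rot: [-179.7, -0.3, 87.8]
force: [-6.1, 13.5, 4.2]
gripper_width: 13.5
gripper_force: 40.0
```

>>> send_rows --targets '[[[0, 0, 0, 0, 0.025, 0, 1], [0, 0, 0, 0, 0, 0, -1], [0, 0, 0, 0, 0, 0, -1], [0, 0, 0, 0, 0, 0, -1], [0, 0, 0, 0, 0, 0, -1], [0, 0, 0, 0, 0, 0.15, -1], [0, 0, 0, 0, 0, 0.2, -1], [0, 0, 0, 0, 0, 0.2, -1], [0, 0, 0, 0, -0.1, 0.2, -1], [0, 0, 0, 0, -0.1, 0.15, -1], [0, 0, 0, 0, 0, 0, -1]]]'

```text
time_s: 7.05
ee_pos: [562.7, -64.9, 236.6]
ee_rot: [179.4, 0.1, 87.8]
force: [1.2, -0.4, 0.4]
gripper_width: 89.8
gripper_force: 0.0
```

Run:
```python
from h import *
C=cam('wrist'); print(pose())
im,d=optics.grab_frame('wrist'); save(im,'w2.png')
P=cloud(d,C);x,y,z=P.T
for r in optics.place_of('wrist','grip'): print('grip',r['conf'],r['at'],atz([r['at']],70,C)[0].round(1))
for n in ['lane_near','lane_mid','lane_far','cradle']:
    for r in optics.place_of('wrist',n)[:2]: print(n,round(r['conf'],2),r['at'],atz([r['at']],45,C)[0].round(1))
m=(z>118)&(z<132)&(y>0)&(y<80); q=P[m]; print('door',len(q),np.polyfit(q[:,0],q[:,1],1),[np.round(v,1) for v in cv2.minAreaRect(q[:,:2].astype(np.float32))])
C=cam('top'); im,d=optics.grab_frame('top'); save(im,'t2.png'); np.save('t2.npy',d)
P=cloud(d,C);x,y,z=P.T
for n in ['lane_near','lane_mid','lane_far','cradle','canister_a']:
    for r in optics.place_of('top',n)[:3]: print(n,round(r['conf'],2),r['at'],atz([r['at']],13 if n[1]=='a' and n[0]=='c' else 45,C)[0].round(1))
```

```text
(array([562.70031596, -64.93417957, 236.63865337]), array([1.79394681e+02, 1.15702140e-01, 8.78377675e+01]))
grip 0.96 [268.3, 149.4] [558.9 -22.   70. ]
door 4165 [-4.79033996e-02  6.65565185e+01] [array([625.6,  33.3]), array([ 26.6, 397.9]), np.float64(84.0)]
lane_near 0.62 [207.8, 235.9] [488.3 157.4  45. ]
lane_near 0.2 [265.2, 213.2] [561.2 -20.2  45. ]
lane_far 0.57 [211.5, 188.7] [638.8 151.   45. ]
canister_a 0.98 [325.7, 219.6] [ 547.7 -211.2   13. ]
canister_a 0.89 [364.8, 239.1] [ 486.1 -334.5   13. ]
canister_a 0.62 [207.7, 239.0] [482.6 162.7  13. ]
```

View pics/w2.png

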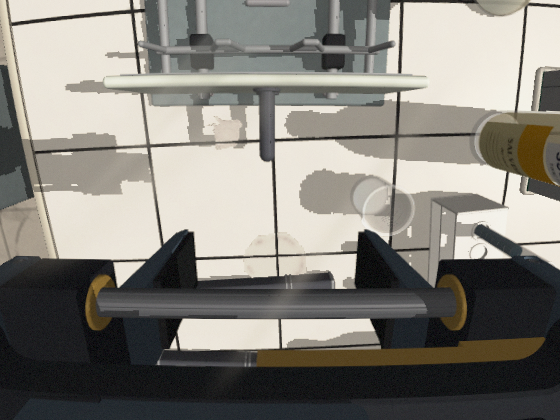

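The handle now sits at (268,155) and the door is square to the rails, with the carriage about 143 mm out. I'm going above the nearest canister.

>>> send_rows --targets '[[[0, 0, -0.09, -0.01, -0.07, 0, -1], [0, 0, -0.09, -0.01, -0.07, 0, -1], [0, 0, -0.09, -0.01, -0.07, 0, -1], [0, 0, -0.09, -0.01, -0.07, 0, -1], [0, 0, -0.09, -0.01, -0.07, 0, -1], [0, 0, -0.09, -0.01, -0.07, 0, -1], [0, 0, -0.09, -0.01, -0.07, 0, -1], [0, 0, -0.09, -0.01, -0.07, 0, -1], [0, 0, -0.09, 0, -0.07, 0, -1], [0, 0, -0.09, 0, -0.06, 0, -1], [0, 0, -0.075, 0, -0.05, 0, -1], [0, 0, 0, 0, 0, 0, -1]]]'

```text
time_s: 8.85
ee_pos: [544.0, -211.5, 231.4]
ee_rot: [180.0, 0.0, 0.2]
force: [0.3, -0.2, -0.3]
gripper_width: 91.5
gripper_force: 0.0
```

```bash
cat >> h.py <<'E'
def can_look(fn=None,zlo=16,zhi=34,off=0):
    C=cam('wrist'); p,r=pose(); im,d=optics.grab_frame('wrist')
    if fn: save(im,fn)
    print('tcp',p.round(1),np.round(r,1))
    for s in optics.silhouettes('wrist','canister_a'):
        P=cloud(d,C,s['mask']); q=P[(P[:,2]>zlo+off)&(P[:,2]<zhi+off)]
        if len(q)<200: continue
        c,wh,a=cv2.minAreaRect(q[:,:2].astype(np.float32))
        u=np.linalg.svd(q[:,:2]-q[:,:2].mean(0),full_matrices=False)[2][0]
        u=u*np.sign(u[0]) 
        print('can',round(s['conf'],2),len(q),np.round(c,1),np.round(wh,1),'yaw',np.degrees(np.arctan2(u[1],u[0])).round(1),'z',np.median(q[:,2]).round(1))
    for s in optics.place_of('wrist','canister_a'): print('  pl',round(s['conf'],2),np.round(s['at']),atz([s['at']],13+off,C)[0].round(1))
E
python3 -c "
from h import *
can_look('w3.png')"
```

```text
tcp [ 544.  -211.5  231.4] [180.    0.    0.2]
can 0.91 2322 [ 488.3 -336.6] [ 34.6 171.6] yaw -1.7 z 26.1
can 0.9 4571 [ 542.4 -215.1] [188.2  34.3] yaw 1.7 z 26.2
can 0.8 3565 [ 521.6 -457.4] [154.1  35.2] yaw 1.2 z 26.0
  pl 0.85 [376. 232.] [ 479.1 -335.7   13. ]
  pl 0.84 [476. 214.] [ 502.7 -462.6   13. ]
  pl 0.81 [281. 183.] [ 540.5 -217.3   13. ]
```

View pics/w3.png

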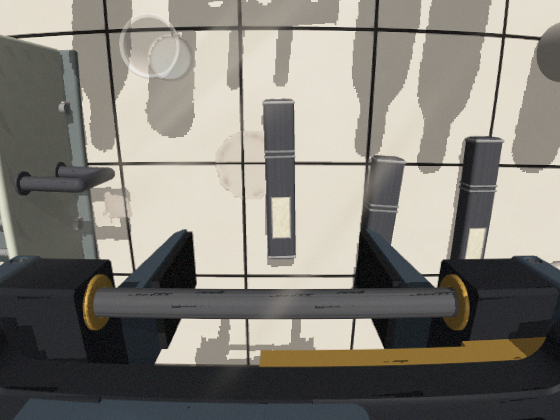

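The picture shows the first canister at (280,180), clear of its neighbours, and the network agrees. I'm gripping it at the centre for the trial lift.

>>> send_rows --targets '[[[0, 0, 0.016, -0.008, -0.018, -0.22, -1], [0, 0, 0, 0, 0, -0.22, -1], [0, 0, 0, 0, 0, -0.22, -1], [0, 0, 0, 0, 0, -0.22, -0.2], [0, 0, 0, 0, 0, -0.2, -0.2], [0, 0, 0, 0, 0, -0.057, 1], [0, 0, 0, 0, 0, 0, 1], [0, 0, 0, 0, 0, 0, 1], [0, 0, 0, 0, 0, 0, 1], [0, 0, 0, 0, 0, 0, 1], [0, 0, 0, 0, 0, 0, 1], [0, 0, 0, 0, 0, 0, 1]]]' --grip_force 40

```text
time_s: 10.2
ee_pos: [543.3, -214.8, 5.5]
ee_rot: [179.9, -0.1, 1.7]
force: [-1.5, -1.0, 6.3]
gripper_width: 33.8
gripper_force: 39.9
```

```bash
python3 -c "
from h import *
s=env.state();print({k:np.round(s[k],2) for k in ['time_s','ee_pos','ee_rot','force','torque','gripper_width','gripper_force']})"
```

```text
{'time_s': np.float64(10.2), 'ee_pos': array([ 543.28, -214.84,    5.45]), 'ee_rot': array([ 1.799e+02, -1.300e-01,  1.680e+00]), 'force': array([-1.48, -0.96,  6.26]), 'torque': array([-0.33,  0.16,  0.11]), 'gripper_width': np.float64(33.77), 'gripper_force': np.float64(39.93)}
```

>>> send_rows --targets '[[[0, 0, 0, 0, 0, 0.02, 1], [0, 0, 0, 0, 0, 0, 1], [0, 0, 0, 0, 0, 0, 1]]]'

```text
time_s: 10.5
ee_pos: [541.0, -213.5, 7.5]
ee_rot: [-179.9, 0.2, 1.7]
force: [-1.5, -0.6, -2.7]
gripper_width: 33.8
gripper_force: 40.0
```

```bash
cat > st.py <<'E'
from h import *
s=env.state();print({k:np.round(s[k],2).tolist() for k in ['time_s','ee_pos','ee_rot','force','torque','gripper_width','gripper_force']})
E
python3 st.py
```

```text
{'time_s': 10.5, 'ee_pos': [541.04, -213.52, 7.49], 'ee_rot': [-179.92, 0.17, 1.66], 'force': [-1.48, -0.55, -2.73], 'torque': [0.07, 0.42, 0.01], 'gripper_width': 33.82, 'gripper_force': 40.0}
```

>>> send_rows --targets '[[[0, 0, 0, 0, 0, 0.02, 1], [0, 0, 0, 0, 0, 0, 1], [0, 0, 0, 0, 0, 0, 1], [0, 0, 0, 0, 0, 0, 1]]]'

```text
time_s: 10.9
ee_pos: [541.9, -213.9, 11.8]
ee_rot: [-180.0, 0.1, 1.7]
force: [-0.8, 0.6, -8.4]
gripper_width: 33.8
gripper_force: 40.0
```

```bash
python3 st.py; python3 -c "
from h import *
can_look('w4.png',10,40)"
```

```text
{'time_s': 10.9, 'ee_pos': [541.95, -213.88, 11.76], 'ee_rot': [-179.97, 0.07, 1.66], 'force': [-0.83, 0.63, -8.39], 'torque': [0.09, 0.5, -0.02], 'gripper_width': 33.85, 'gripper_force': 40.0}
tcp [ 541.9 -213.9   11.8] [-1.8e+02  1.0e-01  1.7e+00]
can 0.85 16667 [ 566.4 -211.4] [137.9  35.9] yaw 1.6 z 29.5
can 0.63 6517 [ 527.8 -339.6] [36.3 92.8] yaw -8.9 z 25.6
  pl 0.59 [278. 266.] [ 537.9 -214.6   13. ]
  pl 0.58 [468. 352.] [ 479.7 -337.1   13. ]
```

```bash
cat >> h.py <<'E'
def tilt(off=0):
    C=cam('wrist'); p,r=pose(); im,d=optics.grab_frame('wrist'); P=cloud(d,C)
    R=Ro.from_euler('xyz',[0,0,r[2]],degrees=True).as_matrix(); q=(P-p)@R
    m=(abs(q[:,1])<13)&(q[:,0]>45)&(q[:,0]<105)&(q[:,2]<60)&(q[:,2]>-10); q=q[m]
    f=np.polyfit(q[:,0],q[:,2],1); g=q[abs(np.polyval(f,q[:,0])-q[:,2])<3]; f=np.polyfit(g[:,0],g[:,2],1)
    print('tilt deg up toward tool+x',np.degrees(np.arctan(f[0])).round(2),'top z rel tcp',f[1].round(1),len(g),'xmax',q[:,0].max().round(1))
E
python3 -c "
from h import *
tilt()"
```

```text
tilt deg up toward tool+x -3.91 top z rel tcp 20.7 6062 xmax 99.6
```

The heavy end is toward +x, with the balance point about 55 mm out. I'm setting it down and regripping there.

>>> send_rows --targets '[[[0, 0, 0, 0, 0, -0.03, 1], [0, 0, 0, 0, 0, 0, 1], [0, 0, 0, 0, 0, 0, -0.1], [0, 0, 0, 0, 0, 0, -0.1], [0, 0, 0, 0, 0, 0, -0.1], [0, 0, 0, 0.14, 0.004, 0, -0.1], [0, 0, 0, 0.14, 0.004, 0, 0], [0, 0, 0, 0, 0, 0, 1], [0, 0, 0, 0, 0, 0, 1], [0, 0, 0, 0, 0, 0, 1], [0, 0, 0, 0, 0, 0.025, 1], [0, 0, 0, 0, 0, 0, 1]]]'

```text
time_s: 12.3
ee_pos: [596.1, -212.1, 10.2]
ee_rot: [-179.9, 0.2, 1.6]
force: [-0.3, 0.1, -9.1]
gripper_width: 33.9
gripper_force: 40.0
```

>>> send_rows --targets '[[[0, 0, 0, 0, 0, 0.02, 1], [0, 0, 0, 0, 0, 0, 1], [0, 0, 0, 0, 0, 0, 1]]]'

```text
time_s: 12.6
ee_pos: [598.1, -212.5, 15.0]
ee_rot: [-180.0, 0.0, 1.6]
force: [-0.4, 0.5, -9.8]
gripper_width: 33.7
gripper_force: 40.0
```

```bash
python3 st.py; python3 -c "
from h import *
tilt()
can_look(None,10,45)"
```

```text
{'time_s': 12.6, 'ee_pos': [598.08, -212.51, 15.01], 'ee_rot': [-179.99, 0.03, 1.65], 'force': [-0.38, 0.54, -9.81], 'torque': [0.09, -0.02, -0.0], 'gripper_width': 33.66, 'gripper_force': 40.0}Traceback (most recent call last):
  File "<string>", line 3, in <module>
    tilt()
    ~~~~^^
  File "h.py", line 45, in tilt
    f=np.polyfit(q[:,0],q[:,2],1); g=q[abs(np.polyval(f,q[:,0])-q[:,2])<3]; f=np.polyfit(g[:,0],g[:,2],1)
    raise TypeError("expected non-empty vector for x")
TypeError: expected non-empty vector for x
```

The torque is near zero and the full 9.5 N is carried, so it is balanced. I'm lifting it and carrying it to the far lane.

>>> send_rows --targets '[[[0, 0, 0, 0, 0, 0.06, 1], [0, 0, 0, 0, 0, 0.12, 1], [0, 0, 0, 0, 0, 0.15, 1], [0, 0, 0, 0, 0, 0.15, 1], [0, 0, 0, 0, 0, 0.15, 1], [0, 0, 0, 0, 0, 0.12, 1], [0, 0, 0, 0, 0, 0.06, 1], [0, 0, 0.03, 0.005, 0.04, 0.03, 1], [0, 0, 0.06, 0.015, 0.08, 0, 1], [0, 0, 0.06, 0.015, 0.12, 0, 1], [0, 0, 0.06, 0.015, 0.12, 0, 1], [0, 0, 0.06, 0.015, 0.12, 0, 1]]]' --grip_force 50

```text
time_s: 13.85
ee_pos: [610.7, -115.6, 182.6]
ee_rot: [-179.9, 0.1, 26.2]
force: [1.0, -0.4, -9.6]
gripper_width: 33.5
gripper_force: 50.0
```

>>> send_rows --targets '[[[0, 0, 0.06, 0.015, 0.12, 0, 1], [0, 0, 0.06, 0.015, 0.12, 0, 1], [0, 0, 0.06, 0.015, 0.12, 0, 1], [0, 0, 0.06, 0.015, 0.12, 0, 1], [0, 0, 0.06, 0.015, 0.12, 0, 1], [0, 0, 0.06, 0.015, 0.12, 0, 1], [0, 0, 0.06, 0.015, 0.12, 0, 1], [0, 0, 0.06, 0.015, 0.12, 0, 1], [0, 0, 0.06, 0.015, 0.12, 0, 1], [0, 0, 0.06, 0.015, 0.08, 0, 1], [0, 0, 0.06, 0.01, 0.04, 0, 1], [0, 0, 0.01, 0, 0, 0, 1]]]'

```text
time_s: 15.05
ee_pos: [642.9, 124.8, 182.4]
ee_rot: [-179.9, -0.0, 86.4]
force: [-0.2, -0.6, -9.0]
gripper_width: 33.6
gripper_force: 50.0
```

```bash
python3 st.py
python3 - <<'E'
from h import *
C=cam('wrist'); im,d=optics.grab_frame('wrist'); save(im,'w5.png')
for n in ['lane_near','lane_mid','lane_far','cradle','grip']:
    for r in optics.place_of('wrist',n)[:3]: print(n,round(r['conf'],2),np.round(r['at']),atz([r['at']],45,C)[0].round(1))
E
```

```text
{'time_s': 15.05, 'ee_pos': [642.93, 124.84, 182.37], 'ee_rot': [-179.91, -0.01, 86.39], 'force': [-0.19, -0.61, -8.97], 'torque': [-0.01, -0.07, -0.01], 'gripper_width': 33.64, 'gripper_force': 50.0}
lane_near 0.77 [110. 178.] [485.6 155.5  45. ]
lane_mid 0.59 [191. 178.] [564.4 150.1  45. ]
cradle 0.8 [189. 175.] [563.1 152.3  45. ]
```

View pics/w5.png

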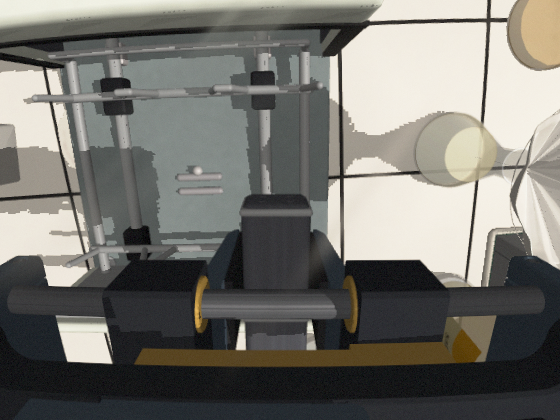

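The view shows the cradle's cross wires at rows ~92 and ~250, with the chamber mouth at the top. The canister is held level at column 277. I'm getting the wire positions from depth.

Run:
```python
from h import *
C=cam('wrist'); im,d=optics.grab_frame('wrist'); np.save('w5.npy',d)
v,u=np.mgrid[:420,:560]
def reg(u0,u1,v0,v1,zl,zh,n):
    m=np.zeros_like(d,bool);m[v0:v1,u0:u1]=1
    P=cloud(d,C,m);P=P[(P[:,2]>zl)&(P[:,2]<zh)]
    h,e=np.histogram(P[:,1],np.arange(20,270,5)); print(n,len(P),[(int(a),int(b)) for a,b in zip(e,h) if b])
    return P
A=reg(20,340,70,110,35,90,'front'); 
for a,b in zip(range(20,340,20),range(40,360,20)):
    m=np.zeros_like(d,bool);m[70:110,a:b]=1;P=cloud(d,C,m);P=P[(P[:,2]>40)&(P[:,2]<90)]
    if len(P): print(a,len(P),np.median(P,0).round(1),P[:,2].max().round())
print('rear')
for a,b in zip(range(60,240,20),range(80,260,20)):
    m=np.zeros_like(d,bool);m[236:266,a:b]=1;P=cloud(d,C,m);P=P[(P[:,2]>40)&(P[:,2]<90)&(P[:,1]<110)]
    if len(P): print(a,len(P),np.median(P,0).round(1),P[:,2].max().round())
m=np.zeros_like(d,bool);m[40:60,60:320]=1;P=cloud(d,C,m);P=P[(P[:,2]>50)&(P[:,2]<75)];print('lowwire',len(P),np.median(P,0))
```

```text
front 4130 [(200, 18), (205, 71), (210, 155), (215, 274), (220, 1005), (225, 1370), (230, 720), (235, 270), (240, 155), (245, 52), (250, 34), (255, 6)]
20 59 [453.1 231.5  79.3] 82.0
40 141 [457.3 231.3  68.1] 77.0
60 178 [463.7 230.7  45.7] 58.0
80 178 [481.3 230.3  44.5] 47.0
100 201 [500.6 229.   45. ] 82.0
120 226 [530.7 227.4  74.4] 83.0
140 185 [540.9 227.1  52.4] 68.0
160 186 [555.7 227.5  44.4] 47.0
180 188 [574.1 226.9  44.7] 47.0
200 213 [595.  224.9  46.1] 82.0
220 224 [612.2 224.   73.4] 82.0
240 167 [627.6 224.6  45.1] 63.0
260 172 [644.4 224.   44.6] 47.0
280 173 [662.8 223.4  44.7] 51.0
300 177 [677.9 222.   67.1] 83.0
320 12 [684.9 222.6  80. ] 82.0
rear
60 95 [448.8  82.8  75.5] 82.0
80 169 [454.3  83.3  53.1] 68.0
100 139 [470.7  82.6  44.4] 47.0
120 160 [491.3  81.2  44.7] 76.0
140 253 [514.3  81.4  45.9] 78.0
160 225 [533.8  80.2  45.9] 70.0
180 160 [553.3  79.4  44.4] 47.0
200 151 [573.3  78.6  44.4] 47.0
220 5 [584.4  80.   42.1] 43.0
lowwire 1693 [564.79839541 261.69075348  62.74087536]
```

```bash
python3 - <<'E'
from h import *
C=cam('top')
def meas(d,n):
    P=cloud(d,C);x,y,z=P.T
    for lo,hi,y0,y1,l in [(98,112,-60,150,'handle'),(117,130,-10,215,'door'),(160,172,230,300,'mouth')]:
        m=(x>500)&(x<630)&(z>lo)&(z<hi)&(y>y0)&(y<y1)
        if l=='handle': m&=(abs(x-560)<25)
        q=P[m]
        if len(q): print(n,l,len(q),np.percentile(q[:,1]+.045*(q[:,0]-565),[0,5,25,50,75,95]).round(1),np.median(q[:,0]).round(1))
    m=(x>500)&(x<630)&(z>35)&(z<70)&(y>20)&(y<270);h,e=np.histogram(y[m]+.045*(x[m]-565),np.arange(20,270,5));print([(int(a),int(b)) for a,b in zip(e,h) if b])
meas(np.load('top0.npy'),'t0'); meas(np.load('t2.npy'),'t2')
im,d=optics.grab_frame('top'); save(im,'t3.png'); meas(d,'t3')
# wrist current
W=cam('wrist');d=np.load('w5.npy');P=cloud(d,W);x,y,z=P.T
m=(x>450)&(x<680)&(z>150)&(z<172)&(y>220); yy=y[m]+.045*(x[m]-565); print('mouth wrist',np.percentile(yy,[0,5,25,50]),m.sum())
E
python3 -c "
import cv2;a=cv2.imread('pics/t3.png')[140:290,60:300];cv2.imwrite('pics/t3c.png',cv2.resize(a,None,fx=3.2,fy=3.2,interpolation=2))"
```

```text
t0 handle 57 [113.  114.  122.6 132.  140.8 147.6] 564.6
t0 door 147 [129.9 176.6 178.6 181.2 184.1 187.1] 563.9
t0 mouth 598 [257.8 260.3 268.7 278.6 289.7 298. ] 565.8
[(110, 6), (115, 4), (120, 1), (125, 4), (130, 6), (135, 6), (140, 4), (145, 5), (150, 3), (155, 6), (160, 3), (165, 6), (170, 8), (175, 72), (205, 3), (210, 7), (215, 76), (220, 31), (225, 1), (230, 2), (235, 1)]
t2 handle 61 [-13.7 -13.   -4.6   5.   16.3  23.2] 559.8
t2 mouth 597 [257.7 260.2 268.2 278.6 289.3 297.8] 566.9
[(20, 6), (25, 3), (30, 7), (70, 25), (75, 34), (80, 4), (85, 5), (90, 1), (210, 3), (215, 4), (220, 35), (225, 63), (230, 14), (235, 3), (240, 1), (255, 3), (260, 70)]
t3 handle 106 [-28.8 -24.8 -10.2   7.1  22.3  34. ] 559.4
t3 door 153 [33.4 34.  36.2 38.9 41.6 44.2] 565.6
t3 mouth 535 [256.4 261.2 271.5 280.8 290.4 298.1] 560.7
[(20, 6), (25, 5), (30, 42), (35, 1), (60, 3), (65, 2), (70, 42), (75, 46), (80, 4), (85, 3), (90, 2)]
mouth wrist [259.2838662  260.12141274 260.86611328 261.81663515] 6242
```

View pics/t3c.png

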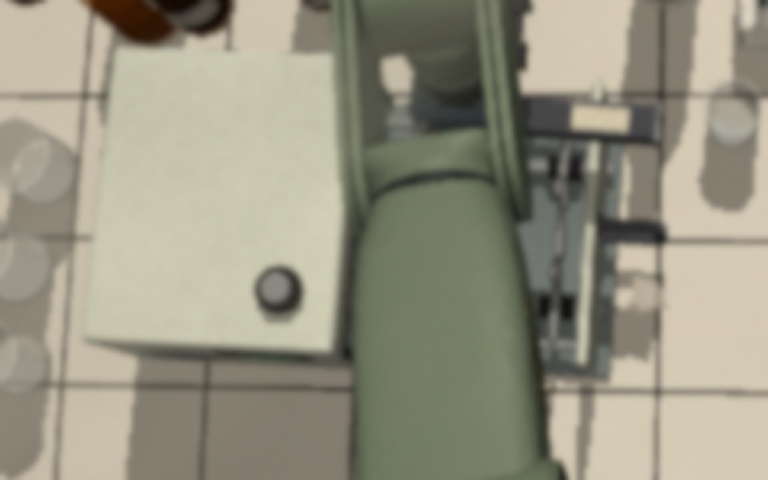

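The depth check puts the cradle centre at y≈152 and the chamber mouth at y≈260. At the station the cradle centre should be 123 mm before the mouth, so the carriage looks roughly 10–15 mm short. I'll set this canister down on a free spot and pull again to make sure.

>>> send_rows --targets '[[[0, 0, 0, -0.04, -0.04, 0, 1], [0, 0, 0, -0.1, -0.1, 0, 1], [0, 0, 0, -0.14, -0.15, 0, 1], [0, 0, 0, -0.15, -0.16, 0, 1], [0, 0, 0, -0.15, -0.16, 0, 1], [0, 0, 0, -0.15, -0.16, 0, 1], [0, 0, 0, -0.14, -0.16, 0, 1], [0, 0, 0, -0.12, -0.12, 0, 1], [0, 0, 0, -0.07, -0.07, -0.05, 1], [0, 0, 0, 0, 0, -0.15, 1], [0, 0, 0, 0, 0, -0.15, 1], [0, 0, 0, 0, 0, -0.15, 1]]]'

```text
time_s: 16.65
ee_pos: [430.9, -101.3, 83.3]
ee_rot: [179.9, 0.0, 86.2]
force: [-0.3, 0.2, -10.2]
gripper_width: 33.9
gripper_force: 50.0
```

>>> send_rows --targets '[[[0, 0, 0, 0, 0, -0.15, 1], [0, 0, 0, 0, 0, -0.12, 1], [0, 0, 0, 0, 0, -0.06, 1], [0, 0, 0, 0, 0, -0.02, 1], [0, 0, 0, 0, 0, -0.02, 1], [0, 0, 0, 0, 0, 0, 1]]]'

```text
time_s: 17.25
ee_pos: [431.9, -100.8, 9.8]
ee_rot: [179.9, 0.0, 86.2]
force: [-0.1, -0.5, -8.0]
gripper_width: 33.8
gripper_force: 50.0
```

```bash
python3 st.py
```

```text
{'time_s': 17.25, 'ee_pos': [431.86, -100.84, 9.76], 'ee_rot': [179.92, 0.02, 86.25], 'force': [-0.09, -0.47, -8.04], 'torque': [-0.03, -0.08, 0.04], 'gripper_width': 33.81, 'gripper_force': 50.0}
```

>>> send_rows --targets '[[[0, 0, 0, 0, 0, -0.02, 1], [0, 0, 0, 0, 0, 0, -0.2], [0, 0, 0, 0, 0, 0, -0.3], [0, 0, 0, 0, 0, 0, -0.5], [0, 0, 0, 0, 0, 0.15, -0.5], [0, 0, 0, 0, 0, 0.2, -0.5], [0, 0, 0, 0, 0, 0.2, -0.4], [0, 0, 0, 0.16, 0.1, 0.1, -0.4], [0, 0, 0, 0.16, 0.1, 0, -0.4], [0, 0, 0.01, 0.16, 0.1, 0, -0.4], [0, 0, 0, 0.155, 0.1, 0, -0.4], [0, 0, 0, 0, 0, 0, -0.4]]]' --grip_force 45

```text
time_s: 18.45
ee_pos: [562.5, -18.4, 135.7]
ee_rot: [179.7, -0.0, 87.3]
force: [-0.8, -0.0, 0.0]
gripper_width: 63.6
gripper_force: 0.0
```

```bash
python3 st.py;python3 - <<'E'
from h import *
C=cam('wrist'); im,d=optics.grab_frame('wrist')
P=cloud(d,C);x,y,z=P.T;m=(z>98)&(z<112)&(abs(x-560)<30)&(y<10)&(y>-60)
print(P[m].min(0),P[m].max(0))
for r in optics.place_of('wrist','grip'): print(r['conf'],r['at'],atz([r['at']],70,C)[0].round(1))
E
```

```text
{'time_s': 18.45, 'ee_pos': [562.45, -18.42, 135.68], 'ee_rot': [179.74, -0.05, 87.31], 'force': [-0.78, -0.03, 0.0], 'torque': [-0.01, -0.07, 0.02], 'gripper_width': 63.63, 'gripper_force': 0.0}
[550.80342443 -28.43761323 100.21309799] [565.54581817   9.96742014 108.95352462]
```

>>> send_rows --targets '[[[0, 0, 0, -0.02, -0.015, -0.15, -0.4], [0, 0, 0, 0, 0, -0.15, -0.4], [0, 0, 0, 0, 0, -0.1, -0.4], [0, 0, 0, 0, 0, 0, 1], [0, 0, 0, 0, 0, 0, 1], [0, 0, 0, 0, 0, 0, 1], [0, 0, 0, 0, 0, 0, 1], [0, 0, 0, 0, 0, 0, 1], [0, 0, 0, 0, 0, 0, 1], [0, 0, 0, 0, 0, 0, 1], [0, 0, 0, 0, 0, 0, 1], [0, 0, 0, 0, 0, 0, 1]]]'

```text
time_s: 19.75
ee_pos: [557.7, -23.7, 55.9]
ee_rot: [179.6, 0.0, 87.2]
force: [6.4, -1.3, -3.2]
gripper_width: 13.5
gripper_force: 45.0
```

>>> send_rows --targets '[[[0, 0, 0, 0, -0.015, 0, 1], [0, 0, 0, 0, 0, 0, 1], [0, 0, 0, 0, 0, 0, 1]]]'

```text
time_s: 20.05
ee_pos: [557.6, -25.5, 55.9]
ee_rot: [179.6, -0.1, 87.1]
force: [7.2, 4.2, -1.9]
gripper_width: 13.3
gripper_force: 45.0
```

>>> send_rows --targets '[[[0, 0, 0, 0, -0.015, 0, 1], [0, 0, 0, 0, 0, 0, 1], [0, 0, 0, 0, 0, 0, 1]]]'

```text
time_s: 20.35
ee_pos: [557.5, -26.1, 55.8]
ee_rot: [179.6, -0.3, 87.1]
force: [7.9, 13.5, -1.7]
gripper_width: 13.3
gripper_force: 45.0
```

>>> send_rows --targets '[[[0, 0, 0, 0, -0.015, 0, 1], [0, 0, 0, 0, 0, 0, 1], [0, 0, 0, 0, 0, 0, 1]]]'

```text
time_s: 20.65
ee_pos: [557.3, -32.3, 55.9]
ee_rot: [179.7, 0.0, 87.2]
force: [6.1, -0.8, -1.4]
gripper_width: 13.1
gripper_force: 45.0
```

>>> send_rows --targets '[[[0, 0, 0, 0, -0.01, 0, 1], [0, 0, 0, 0, 0, 0, 1], [0, 0, 0, 0, 0, 0, 1]]]'

```text
time_s: 20.95
ee_pos: [557.2, -34.9, 55.9]
ee_rot: [179.7, 0.0, 87.2]
force: [6.8, -1.9, -1.6]
gripper_width: 13.5
gripper_force: 45.0
```

>>> send_rows --targets '[[[0, 0, 0, 0, -0.01, 0, 1], [0, 0, 0, 0, 0, 0, 1], [0, 0, 0, 0, 0, 0, 1]]]'

```text
time_s: 21.25
ee_pos: [557.1, -37.3, 55.9]
ee_rot: [179.7, 0.1, 87.2]
force: [5.3, -2.8, -0.7]
gripper_width: 13.2
gripper_force: 45.0
```

>>> send_rows --targets '[[[0, 0, 0, 0, -0.01, 0, 1], [0, 0, 0, 0, 0, 0, 1], [0, 0, 0, 0, 0, 0, 1]]]'

```text
time_s: 21.55
ee_pos: [557.1, -38.6, 55.9]
ee_rot: [179.7, -0.0, 87.2]
force: [5.1, -0.1, -2.0]
gripper_width: 13.2
gripper_force: 45.0
```

>>> send_rows --targets '[[[0, 0, 0, 0, -0.01, 0, 1], [0, 0, 0, 0, 0, 0, 1], [0, 0, 0, 0, 0, 0, 1]]]'

```text
time_s: 21.85
ee_pos: [557.0, -40.2, 55.9]
ee_rot: [179.7, -0.0, 87.1]
force: [5.7, 1.5, -0.8]
gripper_width: 13.2
gripper_force: 45.0
```

>>> send_rows --targets '[[[0, 0, 0, 0, -0.01, 0, 1], [0, 0, 0, 0, 0, 0, 1], [0, 0, 0, 0, 0, 0, 1]]]'

```text
time_s: 22.15
ee_pos: [557.0, -40.6, 55.9]
ee_rot: [179.7, -0.2, 87.1]
force: [5.6, 7.2, -1.7]
gripper_width: 13.3
gripper_force: 45.0
```

>>> send_rows --targets '[[[0, 0, 0, 0, 0.013, 0, 1], [0, 0, 0, 0, 0, 0, -0.3], [0, 0, 0, 0, 0, 0, -0.3], [0, 0, 0, 0, 0, 0, -0.3], [0, 0, 0, 0, 0, 0, -0.3], [0, 0, 0, 0, 0, 0, -0.3], [0, 0, 0, 0, 0, 0.2, -0.3], [0, 0, 0, 0, 0, 0.22, -0.3], [0, 0, 0, 0.05, 0.2, 0.22, -0.3], [0, 0, 0, 0.03, 0.2, 0, -0.3], [0, 0, 0, 0, 0.2, 0, -0.3], [0, 0, 0, 0, 0, 0, -0.3]]]'

```text
time_s: 23.35
ee_pos: [568.6, 77.2, 175.9]
ee_rot: [180.0, -0.1, 87.4]
force: [-0.5, 0.1, 0.3]
gripper_width: 59.4
gripper_force: 0.0
```

```bash
cat > wires.py <<'E'
from h import *
C=cam('wrist'); print(pose()); im,d=optics.grab_frame('wrist'); save(im,'wires.png')
P=cloud(d,C); ax=np.array([.999,-.045]);ay=np.array([.045,.999])
o=np.array([565,138.]); q=np.c_[(P[:,:2]-o)@ax,(P[:,:2]-o)@ay,P[:,2]]
m=(abs(q[:,0])<115)&(q[:,2]>41)&(q[:,2]<48); h,e=np.histogram(q[m,1],np.arange(-110,140,4)); print('y hist z41-48',[(int(a)+2,int(b)) for a,b in zip(e,h) if b>20])
m=(abs(q[:,0])<115)&(q[:,2]>58)&(q[:,2]<66)&(abs(q[:,1]-110)<25); print('lowwire',m.sum(),np.median(q[m],0))
for s in (-1,1):
    m=(abs(q[:,1]-75*s)<8)&(q[:,2]>41)&(q[:,2]<47)&(abs(q[:,0])<125)
    h,e=np.histogram(q[m,0],np.arange(-125,126,5)); print(s,np.median(q[m,1]) if m.sum() else 0,np.polyfit(q[m,0],q[m,1],1) if m.sum()>50 else 0,[(int(a),int(b)) for a,b in zip(e,h)])
    m=(abs(q[:,1]-75*s)<8)&(q[:,2]>76)&(q[:,2]<86)&(abs(q[:,0])<125); h,e=np.histogram(q[m,0],np.arange(-125,126,5)); print(' tops',[(int(a),int(b)) for a,b in zip(e,h) if b])
m=(q[:,2]>155)&(q[:,2]<170)&(q[:,1]>80); print('mouth',np.percentile(q[m,1],[0,2,10]) if m.sum() else 0)
for n in ['cradle','lane_near','lane_mid','lane_far']:
    for r in optics.place_of('wrist',n)[:1]: print(n,round(r['conf'],2),atz([r['at']],45,C)[0].round(1))
E
python3 wires.py
```

```text
(array([568.60858887,  77.17703365, 175.94105126]), array([ 1.79971790e+02, -1.10999571e-01,  8.74005815e+01]))
y hist z41-48 [(-108, 415), (-104, 70), (-80, 269), (-76, 836), (-72, 592), (68, 328), (72, 1252), (76, 613), (104, 21), (108, 30)]
lowwire 294 [-78.68244873 105.35779917  61.52718547]
-1 -74.99993126773664 [ 6.22746388e-03 -7.52908772e+01] [(-125, 0), (-120, 0), (-115, 21), (-110, 18), (-105, 41), (-100, 38), (-95, 40), (-90, 41), (-85, 41), (-80, 41), (-75, 40), (-70, 39), (-65, 42), (-60, 24), (-55, 29), (-50, 39), (-45, 42), (-40, 41), (-35, 34), (-30, 16), (-25, 36), (-20, 42), (-15, 47), (-10, 43), (-5, 41), (0, 49), (5, 43), (10, 44), (15, 44), (20, 30), (25, 23), (30, 38), (35, 40), (40, 41), (45, 41), (50, 19), (55, 30), (60, 44), (65, 42), (70, 42), (75, 40), (80, 43), (85, 40), (90, 42), (95, 41), (100, 29), (105, 15), (110, 19), (115, 0), (120, 0)]
 tops [(-120, 32), (-115, 25), (-50, 19), (-45, 40), (-40, 39), (-35, 25), (30, 38), (35, 41), (40, 44), (45, 12), (110, 38), (115, 17)]
1 72.11994698400852 [6.88186956e-03 7.24658718e+01] [(-125, 0), (-120, 3), (-115, 22), (-110, 18), (-105, 66), (-100, 60), (-95, 50), (-90, 59), (-85, 55), (-80, 51), (-75, 54), (-70, 58), (-65, 58), (-60, 23), (-55, 35), (-50, 54), (-45, 50), (-40, 36), (-35, 28), (-30, 22), (-25, 55), (-20, 59), (-15, 56), (-10, 58), (-5, 60), (0, 59), (5, 59), (10, 56), (15, 55), (20, 26), (25, 23), (30, 38), (35, 52), (40, 54), (45, 39), (50, 17), (55, 50), (60, 59), (65, 64), (70, 62), (75, 62), (80, 58), (85, 60), (90, 57), (95, 54), (100, 31), (105, 16), (110, 17), (115, 0), (120, 0)]
 tops [(-125, 2), (-120, 53), (-115, 18), (-55, 2), (-50, 44), (-45, 60), (-40, 67), (-35, 18), (25, 4), (30, 59), (35, 64), (40, 67), (45, 11), (110, 62), (115, 10)]
mouth 0
cradle 0.79 [563.2 136.7  45. ]
lane_mid 0.65 [563.3 135.2  45. ]
```

View pics/wires.png

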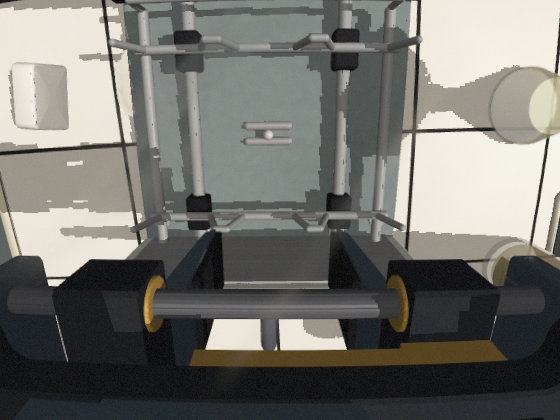

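The view shows the cradle centred about (268,133), with both cross wires and the plunger rods visible. The cradle centre is (562.5,136.7), exactly 123 mm from the mouth, so the carriage is clicked in at loading. I'm fetching the canister back.

>>> send_rows --targets '[[[0, 0, -0.013, -0.15, -0.2, 0, -0.3], [0, 0, 0, -0.15, -0.2, 0, -0.3], [0, 0, 0, -0.15, -0.2, 0, -0.3], [0, 0, 0, -0.15, -0.2, 0, -0.3], [0, 0, 0, -0.085, -0.09, -0.15, -0.3], [0, 0, 0, 0, 0, -0.2, -0.3], [0, 0, 0, 0, 0, -0.2, -0.3], [0, 0, 0, 0, 0, -0.2, -0.3], [0, 0, 0, 0, 0, -0.09, 0], [0, 0, 0, 0, 0, 0, 1], [0, 0, 0, 0, 0, 0, 1], [0, 0, 0, 0, 0, 0, 1]]]' --grip_force 50

```text
time_s: 24.8
ee_pos: [432.4, -105.4, 8.6]
ee_rot: [179.9, 0.0, 86.0]
force: [-0.6, -1.7, -4.5]
gripper_width: 33.7
gripper_force: 50.0
```

>>> send_rows --targets '[[[0, 0, 0, 0, 0, 0, 1], [0, 0, 0, 0, 0, 0.015, 1], [0, 0, 0, 0, 0, 0.015, 1], [0, 0, 0, 0, 0, 0, 1], [0, 0, 0, 0, 0, 0, 1]]]'

```text
time_s: 25.3
ee_pos: [431.5, -104.6, 13.6]
ee_rot: [-180.0, -0.0, 86.0]
force: [-0.1, 0.1, -9.2]
gripper_width: 33.7
gripper_force: 50.0
```

```bash
python3 st.py
```

```text
{'time_s': 25.3, 'ee_pos': [431.48, -104.6, 13.65], 'ee_rot': [-179.99, -0.01, 86.0], 'force': [-0.11, 0.12, -9.16], 'torque': [-0.1, -0.1, -0.02], 'gripper_width': 33.68, 'gripper_force': 49.97}
```

>>> send_rows --targets '[[[0, 0, 0, 0, 0, 0.06, 1], [0, 0, 0, 0, 0, 0.13, 1], [0, 0, 0, 0, 0, 0.16, 1], [0, 0, 0, 0, 0, 0.16, 1], [0, 0, 0, 0, 0, 0.14, 1], [0, 0, 0, 0.02, 0.03, 0.08, 1], [0, 0, 0.01, 0.06, 0.08, 0.03, 1], [0, 0, 0.01, 0.1, 0.14, 0, 1], [0, 0, 0, 0.13, 0.17, 0, 1], [0, 0, 0, 0.13, 0.17, 0, 1], [0, 0, 0, 0.13, 0.17, 0, 1], [0, 0, 0, 0.13, 0.17, 0, 1]]]'

```text
time_s: 26.5
ee_pos: [571.5, 82.7, 164.6]
ee_rot: [-179.9, 0.0, 87.8]
force: [0.8, -0.5, -9.1]
gripper_width: 33.7
gripper_force: 50.0
```

>>> send_rows --targets '[[[0, 0, 0, 0.13, 0.17, 0, 1], [0, 0, 0, 0.13, 0.16, 0, 1], [0, 0, 0, 0.1, 0.1, 0, 1], [0, 0, 0, 0.06, 0.05, 0, 1], [0, 0, 0, 0.045, 0.03, 0, 1], [0, 0, 0, 0, 0, 0, 1], [0, 0, 0, 0, 0, 0, 1]]]'

```text
time_s: 27.2
ee_pos: [663.7, 182.4, 164.8]
ee_rot: [-179.8, 0.1, 87.8]
force: [-0.2, -0.1, -8.7]
gripper_width: 33.6
gripper_force: 50.0
```

```bash
python3 st.py
```

```text
{'time_s': 27.2, 'ee_pos': [663.65, 182.37, 164.76], 'ee_rot': [-179.85, 0.08, 87.77], 'force': [-0.21, -0.11, -8.72], 'torque': [-0.07, -0.02, 0.01], 'gripper_width': 33.59, 'gripper_force': 49.97}
```

>>> send_rows --targets '[[[0, 0, 0, -0.05, 0.003, -0.04, 1], [0, 0, 0, -0.048, 0.003, -0.1, 1], [0, 0, 0, 0, 0, -0.14, 1], [0, 0, 0, 0, 0, -0.12, 1], [0, 0, 0, 0, 0, -0.08, 1], [0, 0, 0, 0, 0, -0.04, 1], [0, 0, 0, 0, 0, 0, 1], [0, 0, 0, 0, 0, 0, 1]]]'

```text
time_s: 28.0
ee_pos: [645.6, 184.2, 62.8]
ee_rot: [179.9, -0.0, 87.8]
force: [0.3, 0.2, -7.8]
gripper_width: 33.4
gripper_force: 50.0
```

```bash
python3 st.py
python3 - <<'E'
from h import *
C=cam('wrist');p,r=pose(); im,d=optics.grab_frame('wrist'); save(im,'w7.png')
P=cloud(d,C); ax=np.array([.9993,-.0386]);ay=np.array([.0386,.9993]);o=np.array([642.3,133.6])
q=np.c_[(P[:,:2]-o)@ax,(P[:,:2]-o)@ay,P[:,2]]
for a in range(64,92,3):
    m=(abs(q[:,1]-a)<1.5)&(abs(q[:,0])<60)&(q[:,2]>40)&(q[:,2]<110)
    z=q[m]; b=z[z[:,2]>80]; print(a,'can x',np.percentile(b[:,0],[2,50,98]).round(1) if len(b) else 0,'z',np.median(b[:,2]).round(1) if len(b) else 0,'other z<82 x',np.percentile(z[z[:,2]<=80,0],[0,100]).round(0) if (z[:,2]<=80).any() else 0)
E
```

```text
{'time_s': 28.0, 'ee_pos': [645.65, 184.2, 62.8], 'ee_rot': [179.9, -0.03, 87.76], 'force': [0.31, 0.19, -7.83], 'torque': [-0.02, -0.11, 0.02], 'gripper_width': 33.38, 'gripper_force': 49.98}
64 can x [-15.7   1.7  18.4] z 80.8 other z<82 x [-16.  18.]
67 can x [-18.8   1.9  21.6] z 89.3 other z<82 x [-19.  22.]
70 can x [-26.    1.2  28.9] z 94.1 other z<82 x [-50.  28.]
73 can x [-43.6  -1.7  37.8] z 80.6 other z<82 x [-60.  38.]
76 can x [-44.6  -3.9  38.3] z 80.7 other z<82 x [-60.  40.]
79 can x [-37.2   1.2  15.3] z 80.6 other z<82 x [-60.  38.]
82 can x [-13.    1.7  15.7] z 80.6 other z<82 x [-16.  18.]
85 can x [-12.8   1.2  15.6] z 80.7 other z<82 x [-16.  18.]
88 can x [-14.5   1.9  17.1] z 80.8 other z<82 x [-16.  18.]
91 can x [-15.    0.7  17.6] z 80.7 other z<82 x [-16.  19.]
```

View pics/w7.png

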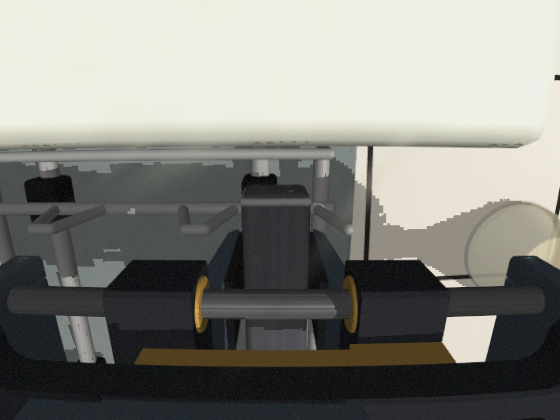

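The picture shows the canister end in the far lane between its guides at (185,220) and (330,220), clear of the low wire. Lowering it now.

>>> send_rows --targets '[[[0, 0, 0, -0.008, 0, -0.02, 1], [0, 0, 0, 0, 0, -0.02, 1], [0, 0, 0, 0, 0, -0.01, 1], [0, 0, 0, 0, 0, 0, 1], [0, 0, 0, 0, 0, 0, 1]]]'

```text
time_s: 28.55
ee_pos: [643.6, 184.6, 53.5]
ee_rot: [179.9, -0.0, 87.8]
force: [-5.1, -1.4, 5.9]
gripper_width: 33.5
gripper_force: 50.0
```

```bash
python3 st.py
```

```text
{'time_s': 28.55, 'ee_pos': [643.61, 184.56, 53.47], 'ee_rot': [179.94, -0.02, 87.79], 'force': [-5.13, -1.44, 5.89], 'torque': [-0.34, 0.84, -0.01], 'gripper_width': 33.49, 'gripper_force': 49.99}
```

>>> send_rows --targets '[[[0, 0, 0, 0, 0, 0, 0.2], [0, 0, 0, 0, 0, 0, 0], [0, 0, 0, 0, 0, 0, 0], [0, 0, 0, 0, 0, 0, 0], [0, 0, 0, 0, 0, 0.1, 0], [0, 0, 0, 0, 0, 0.18, 0], [0, 0, 0, 0, 0, 0.2, 0], [0, 0, 0, 0, -0.1, 0.18, -0.3], [0, 0, 0, -0.1, -0.2, 0.1, -0.5], [0, 0, 0, -0.1, -0.2, 0, -0.8], [0, 0, 0, -0.1, -0.2, 0, -1], [0, 0, 0, 0, 0, 0, -1]]]'

```text
time_s: 29.75
ee_pos: [581.3, 40.4, 204.3]
ee_rot: [-180.0, 0.1, 87.5]
force: [-0.3, 0.2, 0.7]
gripper_width: 82.8
gripper_force: 0.0
```

Run:
```python
from h import *
C=cam('wrist');p,r=pose();print(p,r); im,d=optics.grab_frame('wrist'); save(im,'w8.png')
P=cloud(d,C); ax=np.array([.9993,-.0386]);ay=np.array([.0386,.9993]);o=np.array([642.3,133.6])
q=np.c_[(P[:,:2]-o)@ax,(P[:,:2]-o)@ay,P[:,2]]
m=(abs(q[:,0])<14)&(abs(q[:,1])<100)&(q[:,2]>60)&(q[:,2]<85); g=q[m]
print(len(g),g.min(0),g.max(0),'slopes',np.linalg.lstsq(np.c_[g[:,:2],np.ones(len(g))],g[:,2],rcond=None)[0])
```

```text
[581.33526467  40.38487338 204.26287762] [-1.79965524e+02  1.11988634e-01  8.75451732e+01]
6260 [-13.99306617 -95.39659388  68.6941872 ] [13.97490625 75.15505676 74.01705406] slopes [-1.90570379e-03 -1.19876764e-03  7.13393243e+01]
```

View pics/w8.png

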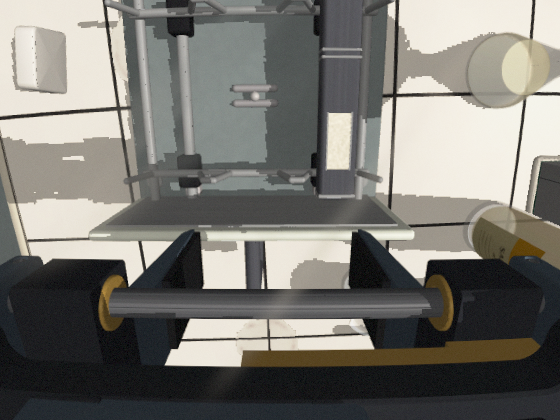

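The first canister lies flat in the far lane at (340,100), with its top at z = 71. Next is the second canister.

>>> send_rows --targets '[[[0, 0, -0.09, -0.04, -0.17, 0.02, -1], [0, 0, -0.09, -0.04, -0.17, 0.02, -1], [0, 0, -0.09, -0.04, -0.17, 0.02, -1], [0, 0, -0.09, -0.04, -0.17, 0.02, -1], [0, 0, -0.09, -0.04, -0.17, 0.02, -1], [0, 0, -0.09, -0.04, -0.17, 0, -1], [0, 0, -0.09, -0.04, -0.17, 0, -1], [0, 0, -0.09, -0.04, -0.17, 0, -1], [0, 0, -0.09, -0.04, -0.17, 0, -1], [0, 0, -0.09, -0.04, -0.17, 0, -1], [0, 0, -0.095, -0.04, -0.17, 0, -1], [0, 0, 0, 0, 0, 0, -1]]]'

```text
time_s: 31.0
ee_pos: [495.9, -332.9, 223.1]
ee_rot: [179.9, -0.0, -2.0]
force: [-0.1, 0.8, -0.4]
gripper_width: 90.9
gripper_force: 0.0
```

```bash
python3 -c "
from h import *
can_look('w9.png')"
```

```text
tcp [ 495.9 -332.9  223.1] [179.9  -0.   -2. ]
can 0.72 4645 [ 504.5 -458.1] [187.4  34.7] yaw 2.2 z 26.2
can 0.67 4621 [ 479.7 -336.6] [ 34.1 188.3] yaw -3.7 z 26.2
  pl 0.75 [280. 195.] [ 480.3 -336.6   13. ]
  pl 0.61 [386. 173.] [ 501.9 -461.4   13. ]
```

>>> send_rows --targets '[[[0, 0, -0.019, -0.08, -0.018, -0.22, -1], [0, 0, 0, 0, 0, -0.22, -0.7], [0, 0, 0, 0, 0, -0.22, -0.3], [0, 0, 0, 0, 0, -0.22, -0.2], [0, 0, 0, 0, 0, -0.18, -0.1], [0, 0, 0, 0, 0, -0.02, 1], [0, 0, 0, 0, 0, 0, 1], [0, 0, 0, 0, 0, 0, 1], [0, 0, 0, 0, 0, 0, 1], [0, 0, 0, 0, 0, 0, 1], [0, 0, 0, 0, 0, 0, 1]]]' --grip_force 40

```text
time_s: 32.25
ee_pos: [481.4, -334.3, 10.0]
ee_rot: [179.8, -0.3, -3.5]
force: [2.5, -0.9, 6.7]
gripper_width: 34.1
gripper_force: 39.9
```

>>> send_rows --targets '[[[0, 0, 0, 0, 0, 0.015, 1], [0, 0, 0, 0, 0, 0.01, 1], [0, 0, 0, 0, 0, 0, 1], [0, 0, 0, 0, 0, 0, 1]]]'

```text
time_s: 32.65
ee_pos: [478.4, -332.4, 11.6]
ee_rot: [-179.9, 0.2, -3.5]
force: [0.1, 0.2, -8.8]
gripper_width: 33.6
gripper_force: 39.9
```

```bash
python3 st.py; python3 -c "
from h import *
tilt()"
```

```text
{'time_s': 32.65, 'ee_pos': [478.43, -332.38, 11.64], 'ee_rot': [-179.91, 0.15, -3.47], 'force': [0.15, 0.19, -8.78], 'torque': [0.03, 0.26, -0.01], 'gripper_width': 33.63, 'gripper_force': 39.94}
tilt deg up toward tool+x -0.84 top z rel tcp 16.5 5883 xmax 101.4
```

Heavy end toward +x, offset about 29 mm.

>>> send_rows --targets '[[[0, 0, 0, 0, 0, -0.025, 1], [0, 0, 0, 0, 0, 0, 1], [0, 0, 0, 0, 0, 0, -0.1], [0, 0, 0, 0, 0, 0, -0.1], [0, 0, 0, 0, 0, 0, -0.1], [0, 0, 0, 0.145, -0.009, 0, 0], [0, 0, 0, 0, 0, 0, 1], [0, 0, 0, 0, 0, 0, 1], [0, 0, 0, 0, 0, 0, 1], [0, 0, 0, 0, 0, 0.015, 1], [0, 0, 0, 0, 0, 0.015, 1], [0, 0, 0, 0, 0, 0, 1]]]'

```text
time_s: 33.9
ee_pos: [507.3, -334.5, 13.0]
ee_rot: [-179.9, 0.1, -3.5]
force: [0.5, -0.3, -8.6]
gripper_width: 33.7
gripper_force: 40.0
```

>>> send_rows --targets '[[[0, 0, 0, 0, 0, 0.015, 1], [0, 0, 0, 0, 0, 0, 1], [0, 0, 0, 0, 0, 0, 1]]]'

```text
time_s: 34.2
ee_pos: [508.4, -335.0, 16.6]
ee_rot: [180.0, 0.0, -3.5]
force: [0.0, 0.4, -8.1]
gripper_width: 34.0
gripper_force: 40.0
```

```bash
python3 st.py; python3 -c "
from h import *
C=cam('wrist'); p,r=pose(); im,d=optics.grab_frame('wrist'); P=cloud(d,C)
R=Ro.from_euler('xyz',[0,0,r[2]],degrees=True).as_matrix(); q=(P-p)@R
q=q[(abs(q[:,1])<12)&(q[:,0]>30)&(q[:,0]<85)&(q[:,2]>8)&(q[:,2]<40)]
for a in range(30,85,5):
    g=q[(q[:,0]>=a)&(q[:,0]<a+5)]; print(a,len(g),np.median(g[:,2]).round(2) if len(g) else 0)"
```

```text
{'time_s': 34.2, 'ee_pos': [508.37, -334.95, 16.62], 'ee_rot': [180.0, 0.01, -3.48], 'force': [0.01, 0.37, -8.06], 'torque': [0.06, 0.02, -0.0], 'gripper_width': 34.03, 'gripper_force': 39.99}
30 488 18.65
35 512 18.66
40 524 18.62
45 543 18.62
50 550 18.54
55 556 18.69
60 482 16.98
65 0 0
70 0 0
75 0 0
80 0 0
```

Level and balanced (torque ≈ 0). Carrying it to the middle lane.

>>> send_rows --targets '[[[0, 0, 0, 0, 0, 0.06, 1], [0, 0, 0, 0, 0, 0.12, 1], [0, 0, 0, 0, 0, 0.15, 1], [0, 0, 0, 0, 0, 0.15, 1], [0, 0, 0, 0, 0, 0.13, 1], [0, 0, 0, 0, 0, 0.09, 1], [0, 0, 0, 0, 0.02, 0.04, 1], [0, 0, 0.03, 0.005, 0.06, 0, 1], [0, 0, 0.06, 0.015, 0.1, 0, 1], [0, 0, 0.06, 0.015, 0.15, 0, 1], [0, 0, 0.06, 0.015, 0.15, 0, 1], [0, 0, 0.06, 0.015, 0.15, 0, 1]]]' --grip_force 50

```text
time_s: 35.45
ee_pos: [520.2, -206.4, 163.0]
ee_rot: [-179.8, 0.1, 21.2]
force: [0.6, 0.3, -8.5]
gripper_width: 33.5
gripper_force: 50.0
```

>>> send_rows --targets '[[[0, 0, 0.06, 0.015, 0.15, 0, 1], [0, 0, 0.06, 0.015, 0.15, 0, 1], [0, 0, 0.06, 0.015, 0.15, 0, 1], [0, 0, 0.06, 0.015, 0.15, 0, 1], [0, 0, 0.06, 0.015, 0.15, 0, 1], [0, 0, 0.06, 0.015, 0.15, 0, 1], [0, 0, 0.06, 0.015, 0.15, 0, 1], [0, 0, 0.06, 0.015, 0.15, 0, 1], [0, 0, 0.06, 0.015, 0.15, 0, 1], [0, 0, 0.06, 0.015, 0.15, 0, 1], [0, 0, 0.06, 0.015, 0.12, 0, 1], [0, 0, 0.06, 0.015, 0.08, 0, 1]]]'

```text
time_s: 36.65
ee_pos: [555.6, 133.6, 163.1]
ee_rot: [-179.8, -0.0, 86.1]
force: [-0.7, -0.4, -8.7]
gripper_width: 33.4
gripper_force: 50.0
```

```bash
python3 st.py
```

```text
{'time_s': 36.65, 'ee_pos': [555.63, 133.6, 163.08], 'ee_rot': [-179.79, -0.01, 86.06], 'force': [-0.65, -0.38, -8.68], 'torque': [-0.11, -0.1, -0.06], 'gripper_width': 33.42, 'gripper_force': 49.99}
```

>>> send_rows --targets '[[[0, 0, 0.015, 0.02, 0.09, 0, 1], [0, 0, 0, 0.016, 0.06, 0, 1], [0, 0, 0, 0, 0.015, -0.04, 1], [0, 0, 0, 0, 0, -0.1, 1], [0, 0, 0, 0, 0, -0.14, 1], [0, 0, 0, 0, 0, -0.12, 1], [0, 0, 0, 0, 0, -0.08, 1], [0, 0, 0, 0, 0, -0.03, 1], [0, 0, 0, 0, 0, 0, 1], [0, 0, 0, 0, 0, 0, 1]]]'

```text
time_s: 37.65
ee_pos: [565.4, 163.9, 63.4]
ee_rot: [179.9, -0.0, 86.9]
force: [-0.1, -0.3, -8.2]
gripper_width: 33.4
gripper_force: 50.0
```

```bash
python3 st.py
cat > inlane.py <<'E'
import sys
from h import *
ox,oy=map(float,sys.argv[1:3])
C=cam('wrist'); im,d=optics.grab_frame('wrist'); save(im,'lane%d.png'%ox)
P=cloud(d,C); ax=np.array([.9993,-.0386]);ay=np.array([.0386,.9993]);o=np.array([ox,oy])
q=np.c_[(P[:,:2]-o)@ax,(P[:,:2]-o)@ay,P[:,2]]
for a in range(52,104,3):
    m=(abs(q[:,1]-a)<1.5)&(abs(q[:,0])<60)&(q[:,2]>40)&(q[:,2]<110); z=q[m]; b=z[(z[:,2]>65)&(abs(z[:,0])<22)]
    print(a,'can x',np.percentile(b[:,0],[3,97]).round(1) if len(b)>5 else 0,'z',np.median(b[:,2]).round(1) if len(b)>5 else 0)
m=(abs(q[:,1]-74)<6)&(q[:,2]>60)&(q[:,2]<86)&(abs(q[:,0])>22)&(abs(q[:,0])<60)
for s in (-1,1): g=q[m&(q[:,0]*s>0)]; t=g[g[:,2]>76]; print('guide top x',s,np.median(t[:,0]).round(1) if len(t) else 0,len(t))
E
python3 inlane.py 562.4 136.7
```

```text
{'time_s': 37.65, 'ee_pos': [565.42, 163.94, 63.37], 'ee_rot': [179.91, -0.02, 86.95], 'force': [-0.05, -0.27, -8.17], 'torque': [-0.05, -0.1, -0.04], 'gripper_width': 33.4, 'gripper_force': 49.99}
52 can x [-13.1  17.8] z 81.9
55 can x [-13.   17.8] z 81.9
58 can x [-13.3  18.2] z 82.0
61 can x [-13.2  18.2] z 81.9
64 can x [-13.4  18.2] z 81.9
67 can x [-12.9  18.1] z 81.9
70 can x [-12.8  18. ] z 81.9
73 can x [-12.6  18.4] z 81.9
76 can x [-13.   18.5] z 81.9
79 can x [-13.   18.4] z 81.9
82 can x [-12.9  18.4] z 81.9
85 can x [-12.7  18.7] z 81.9
88 can x [-13.3  19.1] z 82.0
91 can x [-11.1  16.6] z 78.6
94 can x 0 z 0
97 can x 0 z 0
100 can x 0 z 0
103 can x 0 z 0
guide top x -1 -37.4 391
guide top x 1 40.0 421
```

>>> send_rows --targets '[[[0, 0, 0.008, -0.009, 0.005, -0.02, 1], [0, 0, 0, 0, 0, -0.02, 1], [0, 0, 0, 0, 0, -0.014, 1], [0, 0, 0, 0, 0, 0, 1], [0, 0, 0, 0, 0, 0, 1]]]'

```text
time_s: 38.2
ee_pos: [562.8, 165.1, 52.5]
ee_rot: [180.0, -0.0, 87.7]
force: [-3.5, -0.0, -0.3]
gripper_width: 33.5
gripper_force: 50.0
```

```bash
python3 st.py
```

```text
{'time_s': 38.2, 'ee_pos': [562.76, 165.08, 52.51], 'ee_rot': [180.0, -0.01, 87.7], 'force': [-3.48, -0.04, -0.25], 'torque': [-0.05, 0.5, 0.03], 'gripper_width': 33.45, 'gripper_force': 50.0}
```

>>> send_rows --targets '[[[0, 0, 0, 0, 0, 0, 0.2], [0, 0, 0, 0, 0, 0, 0], [0, 0, 0, 0, 0, 0, 0], [0, 0, 0, 0, 0, 0, 0], [0, 0, 0, 0, 0, 0.1, 0], [0, 0, 0, 0, 0, 0.18, 0], [0, 0, 0, 0, 0, 0.2, 0], [0, 0, 0, 0, -0.1, 0.2, -0.3], [0, 0, 0, -0.05, -0.2, 0.15, -0.5], [0, 0, 0, -0.05, -0.2, 0, -0.8], [0, 0, 0, -0.05, -0.2, 0, -1], [0, 0, 0, 0, 0, 0, -1]]]'

```text
time_s: 39.4
ee_pos: [532.1, 22.0, 218.0]
ee_rot: [180.0, 0.1, 87.4]
force: [0.3, 1.3, -1.2]
gripper_width: 82.8
gripper_force: 0.0
```

```bash
cat > flat.py <<'E'
from h import *
C=cam('wrist');p,r=pose();print(p,r); im,d=optics.grab_frame('wrist'); save(im,'flat.png')
P=cloud(d,C); ax=np.array([.9993,-.0386]);ay=np.array([.0386,.9993])
for n,o in dict(far=(642.3,133.6),mid=(562.4,136.7),near=(482.5,139.8)).items():
    q=np.c_[(P[:,:2]-o)@ax,(P[:,:2]-o)@ay,P[:,2]]
    g=q[(abs(q[:,0])<24)&(abs(q[:,1])<98)&(q[:,2]>60)&(q[:,2]<85)]; g=g[(abs(g[:,1])<66)|(abs(g[:,0])<15)]
    if len(g)>500: print(n,len(g),np.percentile(g,[.5,99.5],axis=0).round(1).tolist(),'slopes',np.linalg.lstsq(np.c_[g[:,:2],np.ones(len(g))],g[:,2],rcond=None)[0].round(4))
E
python3 flat.py
python3 - <<'E'
from h import *
C=cam('top'); im,d=optics.grab_frame('top')
for s in optics.place_of('top','canister_a'): print(round(s['conf'],2),atz([s['at']],13,C)[0].round())
E
```

```text
[532.07412295  22.01931588 218.0142864 ] [1.79953265e+02 1.03192792e-01 8.74420164e+01]
far 6515 [[-17.9, -95.0, 60.7], [15.6, 59.3, 73.3]] slopes [ 7.11000e-02 -3.70000e-03  7.09764e+01]
mid 6408 [[-17.3, -95.9, 67.1], [16.2, 58.0, 73.3]] slopes [ 5.60000e-03 -1.70000e-03  7.11098e+01]
0.71 [ 506. -451.   13.]
```

Both are flat. Now the third.

>>> send_rows --targets '[[[0, 0, -0.086, -0.012, -0.2, 0.01, -1], [0, 0, -0.086, -0.012, -0.22, 0, -1], [0, 0, -0.086, -0.012, -0.22, 0, -1], [0, 0, -0.086, -0.012, -0.22, 0, -1], [0, 0, -0.086, -0.012, -0.22, 0, -1], [0, 0, -0.086, -0.012, -0.22, 0, -1], [0, 0, -0.086, -0.012, -0.22, 0, -1], [0, 0, -0.086, -0.012, -0.22, 0, -1], [0, 0, -0.086, -0.012, -0.22, 0, -1], [0, 0, -0.086, -0.012, -0.22, 0, -1], [0, 0, -0.086, -0.012, -0.2, 0, -1], [0, 0, 0, 0, 0, 0, -1]]]'

```text
time_s: 40.75
ee_pos: [507.3, -454.1, 217.6]
ee_rot: [179.9, 0.0, 2.3]
force: [0.9, 0.3, 0.7]
gripper_width: 91.5
gripper_force: 0.0
```

```bash
python3 -c "
from h import *
can_look('w10.png')"
```

```text
tcp [ 507.3 -454.1  217.6] [179.9   0.    2.3]
can 0.74 4975 [ 504.5 -458.3] [188.3  35. ] yaw 1.2 z 26.2
  pl 0.84 [281. 189.] [ 500.1 -460.1   13. ]
```

>>> send_rows --targets '[[[0, 0, -0.012, -0.014, -0.021, -0.22, -1], [0, 0, 0, 0, 0, -0.22, -0.7], [0, 0, 0, 0, 0, -0.22, -0.3], [0, 0, 0, 0, 0, -0.22, -0.2], [0, 0, 0, 0, 0, -0.15, -0.1], [0, 0, 0, 0, 0, -0.02, 1], [0, 0, 0, 0, 0, 0, 1], [0, 0, 0, 0, 0, 0, 1], [0, 0, 0, 0, 0, 0, 1], [0, 0, 0, 0, 0, 0, 1], [0, 0, 0, 0, 0, 0, 1]]]' --grip_force 40

```text
time_s: 42.0
ee_pos: [505.6, -455.8, 11.9]
ee_rot: [179.8, -0.2, 1.5]
force: [1.1, -0.9, 6.4]
gripper_width: 33.6
gripper_force: 39.9
```

>>> send_rows --targets '[[[0, 0, 0, 0, 0, 0.015, 1], [0, 0, 0, 0, 0, 0.01, 1], [0, 0, 0, 0, 0, 0, 1], [0, 0, 0, 0, 0, 0, 1]]]'

```text
time_s: 42.4
ee_pos: [502.9, -453.2, 13.1]
ee_rot: [-179.8, 0.1, 1.4]
force: [-0.6, 0.8, -6.1]
gripper_width: 33.5
gripper_force: 40.0
```

```bash
python3 st.py; python3 -c "
from h import *
tilt()"
```

```text
{'time_s': 42.4, 'ee_pos': [502.87, -453.23, 13.11], 'ee_rot': [-179.84, 0.14, 1.45], 'force': [-0.64, 0.75, -6.09], 'torque': [0.12, -0.17, -0.04], 'gripper_width': 33.5, 'gripper_force': 39.99}
tilt deg up toward tool+x 0.47 top z rel tcp 14.4 5850 xmax 93.2
```

>>> send_rows --targets '[[[0, 0, 0, 0, 0, -0.02, 1], [0, 0, 0, 0, 0, 0, 1], [0, 0, 0, 0, 0, 0, -0.1], [0, 0, 0, 0, 0, 0, -0.1], [0, 0, 0, 0, 0, 0, -0.1], [0, 0, 0, -0.165, -0.004, 0, 0], [0, 0, 0, 0, 0, 0, 1], [0, 0, 0, 0, 0, 0, 1], [0, 0, 0, 0, 0, 0, 1], [0, 0, 0, 0, 0, 0.015, 1], [0, 0, 0, 0, 0, 0.015, 1], [0, 0, 0, 0, 0, 0.015, 1]]]'

```text
time_s: 43.65
ee_pos: [471.1, -454.6, 18.3]
ee_rot: [-179.9, 0.0, 1.5]
force: [-0.1, 0.4, -9.2]
gripper_width: 33.8
gripper_force: 40.0
```

>>> send_rows --targets '[[[0, 0, 0, 0, 0, 0.01, 1], [0, 0, 0, 0, 0, 0, 1], [0, 0, 0, 0, 0, 0, 1]]]'

```text
time_s: 43.95
ee_pos: [470.9, -455.1, 21.2]
ee_rot: [-180.0, 0.0, 1.5]
force: [0.1, -0.0, -8.7]
gripper_width: 33.8
gripper_force: 40.0
```

```bash
python3 st.py; python3 -c "
from h import *
tilt()"
```

```text
{'time_s': 43.95, 'ee_pos': [470.92, -455.09, 21.16], 'ee_rot': [-180.0, 0.0, 1.48], 'force': [0.11, -0.02, -8.74], 'torque': [0.09, -0.15, -0.01], 'gripper_width': 33.78, 'gripper_force': 39.99}
tilt deg up toward tool+x 0.18 top z rel tcp 15.9 7744 xmax 105.0
```

It still reads about 16 mm off balance, so I'm regripping further out.

>>> send_rows --targets '[[[0, 0, 0, 0, 0, -0.03, 1], [0, 0, 0, 0, 0, -0.01, 1], [0, 0, 0, 0, 0, -0.012, 1], [0, 0, 0, 0, 0, 0, -0.1], [0, 0, 0, 0, 0, 0, -0.1], [0, 0, 0, 0, 0, 0, -0.1], [0, 0, 0, -0.075, -0.002, 0, 0], [0, 0, 0, 0, 0, 0, 1], [0, 0, 0, 0, 0, 0, 1], [0, 0, 0, 0, 0, 0, 1], [0, 0, 0, 0, 0, 0.015, 1], [0, 0, 0, 0, 0, 0.015, 1]]]'

```text
time_s: 45.2
ee_pos: [455.3, -454.6, 15.4]
ee_rot: [-179.9, 0.1, 1.5]
force: [-0.7, 0.4, -8.6]
gripper_width: 33.5
gripper_force: 40.0
```

>>> send_rows --targets '[[[0, 0, 0, 0, 0, 0.015, 1], [0, 0, 0, 0, 0, 0.01, 1], [0, 0, 0, 0, 0, 0, 1], [0, 0, 0, 0, 0, 0, 1]]]'

```text
time_s: 45.6
ee_pos: [455.9, -455.5, 21.8]
ee_rot: [-180.0, 0.0, 1.5]
force: [-0.2, 0.6, -9.2]
gripper_width: 33.6
gripper_force: 40.0
```

```bash
python3 st.py; python3 -c "
from h import *
tilt()"
```

```text
{'time_s': 45.6, 'ee_pos': [455.9, -455.5, 21.75], 'ee_rot': [-180.0, 0.01, 1.48], 'force': [-0.16, 0.58, -9.19], 'torque': [0.05, 0.01, -0.04], 'gripper_width': 33.64, 'gripper_force': 40.0}
tilt deg up toward tool+x 0.13 top z rel tcp 15.0 7648 xmax 105.0
```

Balanced. Carrying it to the near lane.

>>> send_rows --targets '[[[0, 0, 0, 0, 0, 0.06, 1], [0, 0, 0, 0, 0, 0.12, 1], [0, 0, 0, 0, 0, 0.15, 1], [0, 0, 0, 0, 0, 0.15, 1], [0, 0, 0, 0, 0, 0.13, 1], [0, 0, 0, 0, 0, 0.09, 1], [0, 0, 0, 0, 0.02, 0.04, 1], [0, 0, 0.03, 0.005, 0.06, 0, 1], [0, 0, 0.06, 0.007, 0.1, 0, 1], [0, 0, 0.06, 0.007, 0.16, 0, 1], [0, 0, 0.06, 0.007, 0.17, 0, 1], [0, 0, 0.06, 0.007, 0.17, 0, 1]]]' --grip_force 50

```text
time_s: 46.85
ee_pos: [461.7, -317.7, 169.4]
ee_rot: [-179.9, 0.0, 26.0]
force: [0.8, -0.2, -8.0]
gripper_width: 33.6
gripper_force: 50.0
```

>>> send_rows --targets '[[[0, 0, 0.06, 0.007, 0.17, 0, 1], [0, 0, 0.06, 0.007, 0.17, 0, 1], [0, 0, 0.06, 0.007, 0.17, 0, 1], [0, 0, 0.06, 0.007, 0.17, 0, 1], [0, 0, 0.06, 0.007, 0.17, 0, 1], [0, 0, 0.06, 0.007, 0.17, 0, 1], [0, 0, 0.06, 0.007, 0.17, 0, 1], [0, 0, 0.06, 0.007, 0.17, 0, 1], [0, 0, 0.06, 0.007, 0.17, 0, 1], [0, 0, 0.06, 0.007, 0.15, 0, 1], [0, 0, 0.06, 0.007, 0.1, 0, 1], [0, 0, 0, 0, 0.05, 0, 1]]]'

```text
time_s: 48.05
ee_pos: [477.2, 48.2, 169.8]
ee_rot: [-180.0, -0.0, 85.3]
force: [-0.3, -0.7, -7.7]
gripper_width: 33.6
gripper_force: 50.0
```

```bash
python3 st.py
```

```text
{'time_s': 48.05, 'ee_pos': [477.2, 48.17, 169.84], 'ee_rot': [-179.97, -0.03, 85.28], 'force': [-0.34, -0.74, -7.73], 'torque': [-0.05, -0.11, 0.02], 'gripper_width': 33.56, 'gripper_force': 50.0}
```

>>> send_rows --targets '[[[0, 0, 0.028, 0.008, 0.1, 0, 1], [0, 0, 0, 0.006, 0.08, 0, 1], [0, 0, 0, 0, 0.037, -0.04, 1], [0, 0, 0, 0, 0, -0.1, 1], [0, 0, 0, 0, 0, -0.14, 1], [0, 0, 0, 0, 0, -0.12, 1], [0, 0, 0, 0, 0, -0.08, 1], [0, 0, 0, 0, 0, -0.03, 1], [0, 0, 0, 0, 0, 0, 1], [0, 0, 0, 0, 0, 0, 1]]]'

```text
time_s: 49.05
ee_pos: [481.4, 89.6, 68.5]
ee_rot: [179.9, -0.0, 87.7]
force: [1.1, 0.6, -8.4]
gripper_width: 33.8
gripper_force: 50.0
```

```bash
python3 st.py; python3 inlane.py 482.5 139.8
```

```text
{'time_s': 49.05, 'ee_pos': [481.41, 89.6, 68.52], 'ee_rot': [179.91, -0.01, 87.66], 'force': [1.13, 0.59, -8.35], 'torque': [0.05, -0.11, 0.01], 'gripper_width': 33.76, 'gripper_force': 50.0}
52 can x [-14.3  17.2] z 83.6
55 can x [-14.4  16.8] z 83.7
58 can x [-14.4  16.7] z 83.5
61 can x [-14.3  16.7] z 83.7
64 can x [-14.3  16.6] z 83.6
67 can x [-14.5  17.1] z 83.6
70 can x [-14.5  16.9] z 83.6
73 can x [-14.4  16.9] z 83.6
76 can x [-14.8  17.2] z 83.6
79 can x 0 z 0
82 can x 0 z 0
85 can x 0 z 0
88 can x 0 z 0
91 can x 0 z 0
94 can x 0 z 0
97 can x 0 z 0
100 can x 0 z 0
103 can x 0 z 0
guide top x -1 -33.8 196
guide top x 1 40.5 540
```

View pics/lane482.png

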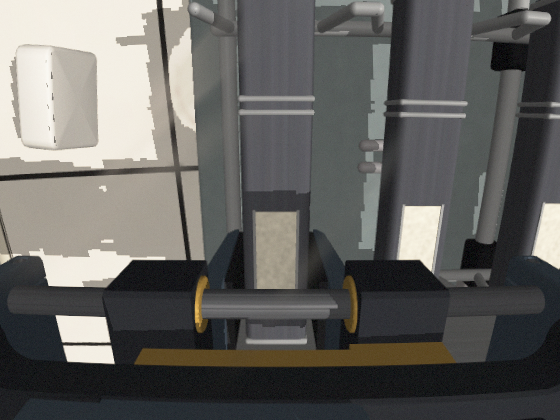

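The canister sits above the near lane, its end between the guides at (215,20) and (345,20). The mid canister is at (430,120). Lowering.

>>> send_rows --targets '[[[0, 0, 0, -0.006, 0.008, -0.02, 1], [0, 0, 0, 0, 0, -0.02, 1], [0, 0, 0, 0, 0, -0.015, 1], [0, 0, 0, 0, 0, -0.01, 1], [0, 0, 0, 0, 0, 0, 1], [0, 0, 0, 0, 0, 0, 1]]]'

```text
time_s: 49.7
ee_pos: [479.4, 91.5, 56.0]
ee_rot: [180.0, -0.0, 87.7]
force: [-5.2, -1.0, 6.1]
gripper_width: 33.4
gripper_force: 50.0
```

```bash
python3 st.py
```

```text
{'time_s': 49.7, 'ee_pos': [479.37, 91.46, 55.97], 'ee_rot': [179.99, -0.0, 87.7], 'force': [-5.18, -0.99, 6.08], 'torque': [-0.11, 0.75, 0.02], 'gripper_width': 33.4, 'gripper_force': 50.0}
```

>>> send_rows --targets '[[[0, 0, 0, 0, 0, 0, 0.2], [0, 0, 0, 0, 0, 0, 0], [0, 0, 0, 0, 0, 0, 0], [0, 0, 0, 0, 0, 0, 0], [0, 0, 0, 0, 0, 0.1, 0], [0, 0, 0, 0, 0, 0.18, 0], [0, 0, 0, 0, 0, 0.2, 0], [0, 0, 0, 0.06, -0.08, 0.2, -0.2], [0, 0, 0, 0.15, -0.12, 0.1, -0.3], [0, 0, 0, 0.15, -0.12, 0, -0.3], [0, 0, 0, 0.04, -0.08, 0, -0.3], [0, 0, 0, 0, 0, 0, -0.3]]]'

```text
time_s: 50.9
ee_pos: [559.9, 9.7, 210.0]
ee_rot: [-179.9, 0.0, 87.5]
force: [-0.5, -0.2, -0.2]
gripper_width: 59.3
gripper_force: 0.0
```

```bash
python3 flat.py
python3 - <<'E'
from h import *
C=cam('wrist'); im,d=optics.grab_frame('wrist')
for r in optics.place_of('wrist','grip'): print('grip',r['conf'],atz([r['at']],70,C)[0].round(1))
T=cam('top'); im,d=optics.grab_frame('top'); save(im,'t4.png'); P=cloud(d,T);x,y,z=P.T
m=(x>520)&(x<600)&(z>98)&(z<112)&(y<25)&(y>-70);print('bar',np.percentile(P[m],[2,98],axis=0).round(1).tolist())
for r in optics.place_of('top','start_top')[:1]: print('start',r['conf'],atz([r['at']],185,T)[0].round(1))
E
```

```text
[559.91868449   9.6767458  210.02119863] [-1.79928007e+02  2.64098058e-02  8.75484599e+01]
far 6298 [[-17.8, -95.8, 61.4], [16.1, 45.4, 73.3]] slopes [ 4.91000e-02 -3.40000e-03  7.09375e+01]
mid 6215 [[-17.6, -95.8, 67.3], [16.4, 44.8, 73.3]] slopes [-3.2000e-03 -1.9000e-03  7.1091e+01]
near 6290 [[-17.3, -94.3, 61.2], [16.4, 46.4, 73.2]] slopes [-5.68000e-02 -2.60000e-03  7.08164e+01]
bar [[551.6, -46.3, 98.5], [563.6, -25.2, 110.1]]
start 0.58 [484.9 316.2 185. ]
```

View pics/flat.png

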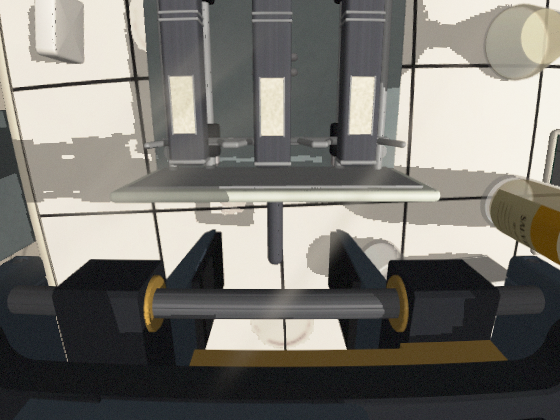

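All three canisters lie flat in separate lanes, at columns 185, 272 and 360, with the handle bar at (276,262). I'm gripping the handle.

>>> send_rows --targets '[[[0, 0, 0, -0.012, -0.12, 0, -0.3], [0, 0, 0, 0, -0.12, 0, -0.3], [0, 0, 0, 0, 0, -0.2, -0.3], [0, 0, 0, 0, 0, -0.2, -0.3], [0, 0, 0, 0, 0, -0.2, -0.3], [0, 0, 0, 0, 0, -0.16, -0.3], [0, 0, 0, 0, 0, 0, 1], [0, 0, 0, 0, 0, 0, 1], [0, 0, 0, 0, 0, 0, 1], [0, 0, 0, 0, 0, 0, 1], [0, 0, 0, 0, 0, 0, 1], [0, 0, 0, 0, 0, 0, 1]]]' --grip_force 45

```text
time_s: 52.35
ee_pos: [557.3, -36.6, 59.8]
ee_rot: [179.9, 0.0, 87.7]
force: [-9.7, 0.1, 6.7]
gripper_width: 14.2
gripper_force: 4.9
```

>>> send_rows --targets '[[[0, 0, 0, 0, 0, 0, 1], [0, 0, 0, 0, 0, 0, 1], [0, 0, 0, 0, 0, 0, 1]]]'

```text
time_s: 52.65
ee_pos: [557.1, -36.6, 59.8]
ee_rot: [180.0, -0.0, 87.7]
force: [-2.6, 0.9, 5.7]
gripper_width: 13.2
gripper_force: 45.0
```

>>> send_rows --targets '[[[0, 0, 0, 0.001, 0.02, 0, 1], [0, 0, 0, 0.002, 0.04, 0, 1], [0, 0, 0, 0.003, 0.07, 0, 1], [0, 0, 0, 0.004, 0.1, 0, 1], [0, 0, 0, 0.005, 0.12, 0, 1], [0, 0, 0, 0.005, 0.12, 0, 1], [0, 0, 0, 0.005, 0.12, 0, 1], [0, 0, 0, 0.005, 0.12, 0, 1], [0, 0, 0, 0.005, 0.12, 0, 1], [0, 0, 0, 0.004, 0.1, 0, 1], [0, 0, 0, 0.003, 0.07, 0, 1], [0, 0, 0, 0.001, 0.04, 0, 1]]]'

```text
time_s: 53.85
ee_pos: [565.0, 172.6, 59.8]
ee_rot: [-180.0, 0.0, 87.8]
force: [-3.3, -2.7, 7.0]
gripper_width: 13.0
gripper_force: 45.0
```

>>> send_rows --targets '[[[0, 0, 0, 0.001, 0.02, 0, 1], [0, 0, 0, 0, 0, 0, 1], [0, 0, 0, 0, 0, 0, 1]]]'

```text
time_s: 54.15
ee_pos: [565.1, 176.3, 59.8]
ee_rot: [-179.9, -0.1, 87.7]
force: [-4.3, 2.2, 7.8]
gripper_width: 13.5
gripper_force: 45.0
```

>>> send_rows --targets '[[[0, 0, 0, 0, 0.02, 0, 1], [0, 0, 0, 0, 0.01, 0, 1], [0, 0, 0, 0, 0, 0, 1], [0, 0, 0, 0, 0, 0, 1]]]'

```text
time_s: 54.55
ee_pos: [565.3, 180.7, 59.8]
ee_rot: [-180.0, 0.1, 87.7]
force: [-3.9, -2.7, 7.2]
gripper_width: 13.8
gripper_force: 45.0
```

>>> send_rows --targets '[[[0, 0, 0, 0, 0.015, 0, 1], [0, 0, 0, 0, 0, 0, 1], [0, 0, 0, 0, 0, 0, 1]]]'

```text
time_s: 54.85
ee_pos: [565.3, 181.1, 59.8]
ee_rot: [-179.9, 0.3, 87.8]
force: [-2.7, -11.2, 7.6]
gripper_width: 12.9
gripper_force: 45.0
```

>>> send_rows --targets '[[[0, 0, 0, 0, 0.015, 0, 1], [0, 0, 0, 0, 0, 0, 1], [0, 0, 0, 0, 0, 0, 1]]]'

```text
time_s: 55.15
ee_pos: [565.4, 184.2, 59.8]
ee_rot: [-179.9, 0.3, 87.7]
force: [-2.4, -9.5, 8.3]
gripper_width: 13.1
gripper_force: 45.0
```

>>> send_rows --targets '[[[0, 0, 0, 0, 0.01, 0, 1], [0, 0, 0, 0, 0, 0, 1], [0, 0, 0, 0, 0, 0, 1]]]'

```text
time_s: 55.45
ee_pos: [565.6, 188.8, 59.8]
ee_rot: [-180.0, 0.0, 87.7]
force: [-3.0, -1.1, 6.0]
gripper_width: 13.3
gripper_force: 45.0
```

>>> send_rows --targets '[[[0, 0, 0, 0, 0.01, 0, 1], [0, 0, 0, 0, 0, 0, 1], [0, 0, 0, 0, 0, 0, 1]]]'

```text
time_s: 55.75
ee_pos: [565.7, 191.9, 59.8]
ee_rot: [180.0, -0.1, 87.7]
force: [-2.4, 0.9, 5.2]
gripper_width: 13.4
gripper_force: 45.0
```

>>> send_rows --targets '[[[0, 0, 0, 0, 0.01, 0, 1], [0, 0, 0, 0, 0, 0, 1], [0, 0, 0, 0, 0, 0, 1]]]'

```text
time_s: 56.05
ee_pos: [565.8, 193.5, 59.8]
ee_rot: [180.0, -0.0, 87.7]
force: [-1.8, 0.8, 5.7]
gripper_width: 13.4
gripper_force: 45.0
```

>>> send_rows --targets '[[[0, 0, 0, 0, 0.01, 0, 1], [0, 0, 0, 0, 0, 0, 1], [0, 0, 0, 0, 0, 0, 1]]]'

```text
time_s: 56.35
ee_pos: [565.9, 195.2, 59.8]
ee_rot: [180.0, 0.0, 87.7]
force: [-2.3, -0.6, 6.0]
gripper_width: 13.6
gripper_force: 45.0
```

>>> send_rows --targets '[[[0, 0, 0, 0, 0.01, 0, 1], [0, 0, 0, 0, 0, 0, 1], [0, 0, 0, 0, 0, 0, 1]]]'

```text
time_s: 56.65
ee_pos: [565.9, 195.8, 59.8]
ee_rot: [180.0, 0.1, 87.7]
force: [-1.5, -6.2, 6.7]
gripper_width: 13.5
gripper_force: 45.0
```

>>> send_rows --targets '[[[0, 0, 0, 0, -0.012, 0, 1], [0, 0, 0, 0, 0, 0, -0.3], [0, 0, 0, 0, 0, 0, -0.3], [0, 0, 0, 0, 0, 0, -0.3], [0, 0, 0, 0, 0, 0, -0.3], [0, 0, 0, 0, 0, 0, -0.3], [0, 0, 0, 0, 0, 0.2, -0.3], [0, 0, 0, 0, 0, 0.24, -0.3], [0, 0, 0, 0, 0, 0.24, -0.2], [0, 0, 0, 0, 0, 0.24, 1], [0, 0, 0, 0, 0, 0.2, 1], [0, 0, 0, 0, 0, 0, 1]]]'

```text
time_s: 57.85
ee_pos: [568.6, 195.9, 289.9]
ee_rot: [179.3, -0.3, 87.7]
force: [-0.3, -0.4, 0.7]
gripper_width: 33.7
gripper_force: 0.0
```

Run:
```python
from h import *
C=cam('wrist'); print(pose()); im,d=optics.grab_frame('wrist'); save(im,'w11.png')
for r in optics.place_of('wrist','start_top')[:2]: print('start',r['conf'],r['at'],atz([r['at']],186,C)[0].round(1))
for r in optics.place_of('wrist','grip')[:2]: print('grip',r['conf'],atz([r['at']],70,C)[0].round(1))
P=cloud(d,C);x,y,z=P.T
m=(abs(x-485)<40)&(abs(y-312)<40)&(z>174)&(z<200)
if m.sum(): print('btn',m.sum(),np.percentile(P[m],[2,50,98],axis=0).round(1).tolist())
T=cam('top'); im,d=optics.grab_frame('top'); P=cloud(d,T);x,y,z=P.T
ay=y+.043*(x-565)
m=(abs(x-565)<60)&(z>98)&(z<112)&(ay>150)&(ay<245);print('bar top',np.percentile(np.c_[x,ay,z][m],[2,98],axis=0).round(1).tolist())
m=(abs(x-565)<120)&(z>116)&(z<130)&(ay>200)&(ay<270);print('door top',m.sum(),np.percentile(ay[m],[5,50,95]).round(1))
```

```text
(array([568.57053344, 195.93545657, 289.86859287]), array([179.27312576,  -0.26802685,  87.7011447 ]))
start 0.87 [161.0, 66.4] [485.6 314.9 186. ]
grip 0.86 [570.3 194.8  70. ]
btn 2396 [[467.0, 295.7, 176.0], [488.4, 314.4, 179.2], [506.0, 334.6, 189.4]]
bar top [[561.9, 186.6, 101.8], [574.5, 207.1, 111.4]]Traceback (most recent call last):
  File "<stdin>", line 11, in <module>
    return _quantile_unchecked(
        a, q, axis, out, overwrite_input, method, keepdims, weights)
    return _ureduce(a,
                    func=_quantile_ureduce_func,
    ...<5 lines>...
                    overwrite_input=overwrite_input,
                    method=method)
    r = func(a, **kwargs)
    result = _quantile(arr,
                       quantiles=q,
    ...<2 lines>...
                       out=out,
                       weights=wgt)
    slices_having_nans = np.isnan(arr[-1, ...])
                                  ~~~^^^^^^^^^
IndexError: index -1 is out of bounds for axis 0 with size 0
```

View pics/w11.png

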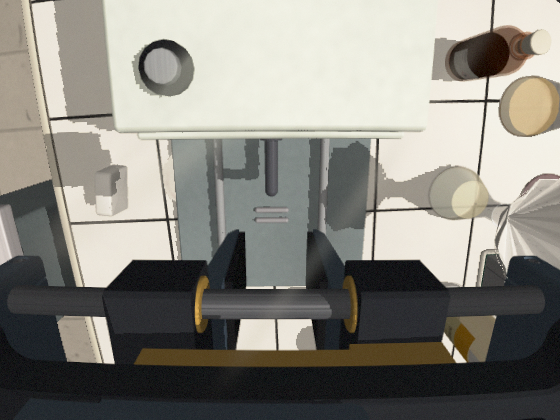

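The view shows the door plate flush with the chamber mouth at row 135, and the button at (161,66). Moving above the button with the fingers shut.

>>> send_rows --targets '[[[0, 0, 0, -0.1, 0.15, -0.04, 1], [0, 0, 0, -0.12, 0.16, -0.1, 1], [0, 0, 0, -0.12, 0.16, -0.1, 1], [0, 0, 0, -0.073, 0.12, -0.1, 1], [0, 0, 0, 0, 0, -0.05, 1], [0, 0, 0, 0, 0, 0, 1], [0, 0, 0, 0, 0, 0, 1]]]'

```text
time_s: 58.75
ee_pos: [483.7, 312.3, 204.3]
ee_rot: [-180.0, 0.1, 87.7]
force: [-0.1, -0.4, 0.2]
gripper_width: 0.3
gripper_force: 0.0
```

```bash
python3 st.py
python3 - <<'E'
from h import *
T=cam('top');im,d=optics.grab_frame('side')
for c in ['side']:
    for r in optics.place_of(c,'start_top')[:2]: print('start',r['conf'],atz([r['at']],187,cam(c))[0].round(1))
E
```

```text
{'time_s': 58.75, 'ee_pos': [483.7, 312.28, 204.32], 'ee_rot': [-179.96, 0.06, 87.66], 'force': [-0.08, -0.36, 0.2], 'torque': [-0.05, -0.13, 0.02], 'gripper_width': 0.33, 'gripper_force': 0.0}
start 0.64 [486.3 316.9 187. ]
```

>>> send_rows --targets '[[[0, 0, 0, 0.01, 0.01, -0.03, 1], [0, 0, 0, 0, 0, -0.03, 1], [0, 0, 0, 0, 0, -0.015, 1], [0, 0, 0, 0, 0, 0, 1]]]'

```text
time_s: 59.25
ee_pos: [485.0, 314.6, 189.1]
ee_rot: [-179.9, 0.0, 87.7]
force: [-0.3, 0.3, 0.7]
gripper_width: 0.6
gripper_force: 0.0
```

>>> send_rows --targets '[[[0, 0, 0, 0, 0, -0.01, 1], [0, 0, 0, 0, 0, 0, 1], [0, 0, 0, 0, 0, 0, 1]]]'

```text
time_s: 59.55
ee_pos: [485.5, 315.0, 188.3]
ee_rot: [180.0, -0.0, 87.7]
force: [0.3, -0.0, 1.2]
gripper_width: 0.4
gripper_force: 0.7
```

>>> send_rows --targets '[[[0, 0, 0, 0, 0, -0.01, 1], [0, 0, 0, 0, 0, 0, 1], [0, 0, 0, 0, 0, 0, 1]]]'

```text
time_s: 59.85
ee_pos: [485.5, 315.1, 186.2]
ee_rot: [180.0, -0.0, 87.7]
force: [-0.2, 0.1, 2.7]
gripper_width: 0.7
gripper_force: 1.3
```

>>> send_rows --targets '[[[0, 0, 0, 0, 0, -0.01, 1], [0, 0, 0, 0, 0, 0, 1], [0, 0, 0, 0, 0, 0, 1]]]'

```text
time_s: 60.15
ee_pos: [485.5, 315.1, 184.1]
ee_rot: [180.0, -0.0, 87.7]
force: [0.5, -0.2, 3.8]
gripper_width: 0.4
gripper_force: 1.9
```

>>> send_rows --targets '[[[0, 0, 0, 0, 0, -0.01, 1], [0, 0, 0, 0, 0, 0, 1], [0, 0, 0, 0, 0, 0, 1]]]'

```text
time_s: 60.45
ee_pos: [485.5, 315.1, 182.3]
ee_rot: [180.0, -0.0, 87.7]
force: [0.1, -0.8, 6.3]
gripper_width: 0.4
gripper_force: 2.8
```

>>> send_rows --targets '[[[0, 0, 0, 0, 0, -0.01, 1], [0, 0, 0, 0, 0, 0, 1], [0, 0, 0, 0, 0, 0, 1]]]'

```text
time_s: 60.75
ee_pos: [485.5, 315.1, 182.1]
ee_rot: [179.9, -0.1, 87.7]
force: [-1.2, -1.4, 13.9]
gripper_width: 0.4
gripper_force: 7.0
```

Bottomed out: the button travelled about 6 mm with over 5 N on it. I'm retracting and taking a final check.

>>> send_rows --targets '[[[0, 0, 0, 0, 0, 0.05, 1], [0, 0, 0, 0, 0, 0.15, 1], [0, 0, 0, 0, 0, 0.2, 1], [0, 0, 0, 0, -0.1, 0.1, 1], [0, 0, 0, 0, -0.2, 0, 1], [0, 0, 0, 0, -0.2, 0, 1], [0, 0, 0, 0, -0.2, 0, 1], [0, 0, 0, 0, 0, 0, 1], [0, 0, 0, 0, 0, 0, 1]]]'

```text
time_s: 61.65
ee_pos: [485.1, 174.7, 279.5]
ee_rot: [-179.9, -0.0, 87.6]
force: [0.6, 0.3, -0.7]
gripper_width: 0.6
gripper_force: 0.0
```

Run:
```python
from h import *
C=cam('wrist'); print(pose()); im,d=optics.grab_frame('wrist'); save(im,'w12.png')
for r in optics.place_of('wrist','grip')[:2]: print('grip',r['conf'],atz([r['at']],70,C)[0].round(1))
P=cloud(d,C);x,y,z=P.T;ay=y+.043*(x-565)
m=(abs(x-568)<20)&(z>98)&(z<112)&(ay>170)&(ay<240);print('bar',m.sum(),np.percentile(ay[m],[1,50]).round(1) if m.any() else 0)
m=(abs(x-565)<110)&(z>116)&(z<130)&(ay>200)&(ay<275);print('door',m.sum(),np.percentile(ay[m],[5,50,95]).round(1) if m.any() else 0)
m=(abs(x-565)<110)&(z>158)&(z<172)&(ay>200)&(ay<300);print('mouth',m.sum(),np.percentile(ay[m],[1,5]).round(1) if m.any() else 0)
```

```text
(array([485.06384097, 174.69474904, 279.46813321]), array([-1.79940452e+02, -3.52756829e-02,  8.75944458e+01]))
grip 0.64 [567.1 195.2  70. ]
bar 669 [188.7 214.5]
door 1959 [251.1 254.8 258.4]
mouth 13212 [260.5 262.1]
```

View pics/w12.png

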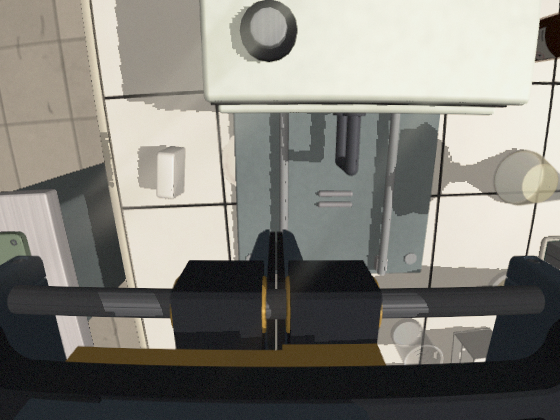

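The last picture shows the door plate at row 107, closed against the mouth (door to y=258, mouth 260). The timer stands at (170,172) and the button is back up at (268,28). Handing in.

```bash
python3 -c "
from workcell import env
print(env.job_done())"
```

```text
the job is handed in; nothing more can be done
None
```

The job is handed in at about 62 s; no verdict came back: all three canisters were laid flat, one per lane, the loaded carriage was pushed in until it clicked at the chamber station, then the start button was pressed, and I never touched the beaker or timer.

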